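# Charge the specimen feeder and start it

## Robot

A 7-joint arm with a two-finger parallel gripper is mounted at the origin on a cart in front of the work surface, level with it; the furniture and walls round the work are solid. World frame = base frame: x ahead of the robot, y to its left, z up, the work surface at z = 0. Lengths are in mm, angles in rad, forces in N, time in s.
With the tool pointing down it reaches from about 400 to 750 mm from the base axis. Payload 19.5 kg.
Tool frame: the origin (TCP) lies midway between the tips of the shut fingers; the grasp point (between the pads) lies 19 mm behind it; z points along the fingers, y is the direction in which the jaws open and shut (so a half turn about z gives the same grasp; the last joint's range is limited). The gripper opens to 85 mm and grips with 20 to 120 N. Pads are 22 mm wide; open, the fingers measure 114 mm over their backs; the gripper's body (76 mm by 85 mm) begins 54 mm behind the grasp point. The pads swing forward as they close: fully open they stand 13 mm farther back than shut.
Start: joints at [-1.146, 0.707, -0.028, 1.485, 0.022, 0.951, -0.075], TCP at [258.752, 513.461, 231.268] pointing down, gripper open.
Joint ranges: [-2.71, 2.71], [-0.32, 2.16], [-1.57, 1.52], [0, 2.45], [-1.46, 4.6], [0, 2.02], [-2.83, 2.83]. Speed limits (rad/s): [1.89, 1.89, 2.57, 2.57, 3.01, 3.01, 3.01].

## Interface

Orientations are given as a unit quaternion [x, y, z, w].
In Python, from plant import bot gives the robot as it stands.
- The arm moves only by the shell command python3 -m pendant 'ROWS'. ROWS is JSON, a list that holds one entry, the list of rows, each a list of 7 numbers: the opening, from 0 (shut) to 1 (fully open), then the shift along the tool's x, y, z normalised to -1 to 1, where 1 is 0.1 m, then the turn, a rotation vector about the tool's x, y, z normalised to -1 to 1, where 1 is 90 degrees. In form: [[[gripper, x, y, z, rx, ry, rz], ...]]. A call has 1 to 10 rows; each row shifts and turns the commanded pose from where the row before left it, along the tool's axes as they then stand; what a row does not reach is not made up. A row lasts 1/12 s, in which the tool goes at most 41.7 mm and 7.16 degrees, less where a joint would pass 70% of its speed; a pose out of reach is approached as far as the arm can. A call with a number of a shift or a turn outside -1 to 1 is refused whole. A call with a gripper value outside its range is refused whole. The fingers move at their own pace and stop on an object; the grip force is fixed at half the most. Time passes only in rows, so rows that do not move let the fingers close. It gives the time, the measured TCP pose, the force and the opening at its end, in the units of the state.
- bot.observe(): the state, without advancing time (a new reading comes with each control period).
- bot.read_camera(name): name is "scene" or "side" or "wrist"; returns the picture (480x640x3 uint8, red, green, blue); there is no depth.
- bot.get_calibration(name): a dict with "fov_y" (degrees; the focal length in pixels is half the picture's height over the tangent of half this angle, whatever the lens; pixels are square), "cx", "cy" (the principal point, pixels), "distortion" ([k1, k2, p1, p2, k3] as OpenCV has them; the pictures are not rectified), "position" and "rotation" of the camera in the world. Camera axes: x right, y up, looking along -z (the intrinsics and any distortion apply to the point x, -y, -z); pixel columns grow to the right and rows downward; lengths in mm; the calibration is good to about 2 mm. A picture is of the moment at which its call begins: read the wrist's pose just before it. get_calibration takes no time and is no camera call; for the wrist camera it gives the pose at the moment of the call.
- bot.close_job(): hands the job in, once; it reports no verdict.
Trained networks look in the newest picture that a camera, given by its name, has taken for a name from the list of things; names that differ only in an ending like _2 or _b are one class to them, and where a whole thing is asked for, a point or a joint stands for the part that bears it (a point fixed in the world has none). Each returns a list of dicts, best first, with "score" (0 to 1); they miss things now and then, are a little off and sometimes report something else, mostly with a low value. They report only what shows in the picture. A call takes as long as a camera call. They do not tell look-alikes from the thing itself.
- bot.recognise(camera, name): "position" ([row, column] as shares, 0 to 1, of the picture: columns of its width, rows of its height, amid what is visible of it).
The state is a dict: "time_s": time; "joints": joint angles; "joint_vel": joint speeds; "effort": joint torques, N m; "tcp_pos": TCP position; "eef_rot": TCP orientation; "contact_force": force on the tool from outside, world axes, zero at the start; "ft_torque": the same for the moment, N m; "width": opening from 0.0 (shut) to 1.0 (fully open).
Only numpy, scipy, OpenCV 4.12 (cv2) and the standard library are available. Lean on these libraries where they do the work, as an engineer would, in place of code of your own. Each camera call takes 0.05 s, during which the arm holds its last target. There are 200 camera calls.

## Task

Take the dust cap off the spring feeder and lay it in the white tray, then load every black specimen puck from the table into the feeder, lying flat, each pushed down against the sprung follower until both catches have snapped over it. When all the pucks are in, put the dust cap back squarely on the feeder's rods and let go of it; last, press the hinged start paddle down until it lies level, keep it there for a good second and let it spring back up. Leave the tape, timer and marker where they are.

Things in the scene. Friction and masses are not known exactly. Their poses are not given: they have to be found in the camera images.
- feeder_mouth (a point): spring feeder, fixed: 96 x 150 mm base, four 8 mm guide rods round a 53 mm passage, pointed tops 137 mm above the table. This point: on its vertical axis, 105 mm above the table, level with the catches' flat undersides. Own axes: z up; spring catches on grey columns (to 116 mm) at +y and -y; the +x and -x sides are open, 44 mm between rods, for fingers
- follower (a joint): m the feeder's sprung follower plate is pushed down: 0 empty (plate just under the catches), 0.014 more per puck held, 0.080 most. Spring 3 N at the top, 11 N at the bottom; passing the catches takes some 2 to 5 N more. A puck is caught once its top is pushed 2 to 3 mm below the catches' undersides; let go, the stack rises against them
- catch_0 (a joint): m the feeder's catch at its -y side is pushed outward: 0 closed, about 5 mm while a puck passes, then springs back. Nose 13 mm wide, reaches in to 20 mm from the axis, flat underneath, its top slopes up outward from 2 to 12 mm above its underside, so that a puck pressed down wedges it outward
- catch_1 (a joint): the same for the catch at the feeder's +y side
- cap_knob (a point): black dust cap, loose, at first on the feeder's rod tips, boss between them: disc 74 mm wide, 6 mm thick, a 43 mm boss 6 mm deep under it, a round knob 24 to 28 mm wide, 22 mm high on top; 34 mm high in all, 60 g. This point: on its axis in the knob, 24 mm above its underside, 10 mm below its top; z along the axis to the knob. On the rods this point is 50 mm above feeder_mouth
- cap_tray: white plastic open tray, fixed, 110 x 110 x 18 mm outside, walls 3 mm; origin under its centre, x and y along its sides
- paddle_press (a point): press point on the start paddle's upper face, mid-width, 17 mm from its free edge. Paddle: hinged plate 94 x 74 mm with rubber pad on a fixed grey base 120 x 100 mm; hinge at the +x end, 27 mm above the table; a spring holds the free -x edge up. Level, this point has gone down 24 mm, to 32 mm above the table, at the same place within 3 mm
- paddle (a joint): start paddle, rad: 0 at rest (free edge up), 0.30 level, against its stop; takes about 3 to 6 N at the press point and springs back when let go
- tape: roll of tape, 94 mm wide, 25 mm high, lying flat: a bystander
- timer: small timer 58 x 60 x 16 mm: a bystander
- marker: black and white felt marker, 128 mm long, lying: a bystander
- puck_1_center (a point): specimen puck: black resin disc with a small steel section let into its top face, 50 mm diameter, 14 mm thick, 50 g, lying flat on the table at the start, may be absent; this point is its centre, 7 mm above its underside, z along its axis
- puck_2_center (a point): specimen puck: black resin disc with a small steel section let into its top face, 50 mm diameter, 14 mm thick, 50 g, lying flat on the table at the start, may be absent; this point is its centre, 7 mm above its underside, z along its axis
- puck_3_center (a point): specimen puck: black resin disc with a small steel section let into its top face, 50 mm diameter, 14 mm thick, 50 g, lying flat on the table at the start, may be absent; this point is its centre, 7 mm above its underside, z along its axis
- puck_4_center (a point): specimen puck: black resin disc with a small steel section let into its top face, 50 mm diameter, 14 mm thick, 50 g, lying flat on the table at the start, may be absent; this point is its centre, 7 mm above its underside, z along its axis
- puck_5_center (a point): specimen puck: black resin disc with a small steel section let into its top face, 50 mm diameter, 14 mm thick, 50 g, lying flat on the table at the start, may be absent; this point is its centre, 7 mm above its underside, z along its axis
There are look-alikes about, which are no part of the job. Leave any orange, purple or yellow look-alike of the part that bears puck_1_center alone.

How it is judged (in metres and radians):
On the way, in this order (a step that is already met when the one before it is completed fails the run):
1. the cap lies in the white tray (x of cap_knob in the frame of cap_tray between -0.04 and 0.04 m and y of cap_knob in the frame of cap_tray between -0.04 and 0.04 m and height (world z) of cap_knob below 0.05 m), for 0.2 s.
2. every puck lies flat in the feeder, held below the catches, both catches sprung back (horizontal distance between each of puck_1_center, puck_2_center, puck_3_center, puck_4_center, puck_5_center and feeder_mouth below 0.006 m and z of each of puck_1_center, puck_2_center, puck_3_center, puck_4_center, puck_5_center in the frame of feeder_mouth below -0.004 m and (angle between puck_1_center's own z axis and vertical below 0.12 rad or angle between puck_1_center's own z axis and vertical above 3.02 rad) and (angle between puck_2_center's own z axis and vertical below 0.12 rad or angle between puck_2_center's own z axis and vertical above 3.02 rad) and (angle between puck_3_center's own z axis and vertical below 0.12 rad or angle between puck_3_center's own z axis and vertical above 3.02 rad) and (angle between puck_4_center's own z axis and vertical below 0.12 rad or angle between puck_4_center's own z axis and vertical above 3.02 rad) and (angle between puck_5_center's own z axis and vertical below 0.12 rad or angle between puck_5_center's own z axis and vertical above 3.02 rad) and value of joint each of catch_0, catch_1 below 0.002 m and contact force between the fingers and feeder below 0.5 N and contact force between the fingers and puck_1 below 0.3 N and contact force between the fingers and puck_2 below 0.3 N and contact force between the fingers and puck_3 below 0.3 N and contact force between the fingers and puck_4 below 0.3 N and contact force between the fingers and puck_5 below 0.3 N), for 0.3 s.
3. the dust cap sits squarely on the feeder's rods again, let go (horizontal distance between cap_knob and feeder_mouth below 0.009 m and z of cap_knob in the frame of feeder_mouth between 0.046 and 0.054 m and angle between cap_knob's own z axis and vertical below 0.08 rad and contact force between the fingers and dust_cap below 0.3 N), for 0.3 s.
4. the start paddle is held level for a second (value of joint paddle above 0.26 rad), for 0.8 s.
At the end, for the whole second after the job is handed in: All pucks flat (0.12 rad) in the feeder, centres within 6 mm of its axis and 4 mm or more below the catch undersides, catches closed within 2 mm; cap back on the rods, within 9 mm of the axis, level (0.08 rad); after that the paddle was held level for 0.8 s and is up again (< 0.05 rad) (horizontal distance between each of puck_1_center, puck_2_center, puck_3_center, puck_4_center, puck_5_center and feeder_mouth below 0.006 m and z of each of puck_1_center, puck_2_center, puck_3_center, puck_4_center, puck_5_center in the frame of feeder_mouth below -0.004 m and (angle between puck_1_center's own z axis and vertical below 0.12 rad or angle between puck_1_center's own z axis and vertical above 3.02 rad) and (angle between puck_2_center's own z axis and vertical below 0.12 rad or angle between puck_2_center's own z axis and vertical above 3.02 rad) and (angle between puck_3_center's own z axis and vertical below 0.12 rad or angle between puck_3_center's own z axis and vertical above 3.02 rad) and (angle between puck_4_center's own z axis and vertical below 0.12 rad or angle between puck_4_center's own z axis and vertical above 3.02 rad) and (angle between puck_5_center's own z axis and vertical below 0.12 rad or angle between puck_5_center's own z axis and vertical above 3.02 rad) and horizontal distance between cap_knob and feeder_mouth below 0.009 m and z of cap_knob in the frame of feeder_mouth between 0.046 and 0.054 m and angle between cap_knob's own z axis and vertical below 0.08 rad and value of joint paddle below 0.05 rad and value of joint each of catch_0, catch_1 below 0.002 m and linear speed of each of puck_1, puck_2, puck_3, puck_4, puck_5, dust_cap below 0.02 m/s); the robot touches nothing.
It fails at once if the tape is shoved more than 5 cm (distance of tape from where it was at the start of the episode above 0.05 m).
It fails at once if the timer is shoved more than 5 cm (distance of timer from where it was at the start of the episode above 0.05 m).
It fails at once if the marker is shoved more than 5 cm (distance of marker from where it was at the start of the episode above 0.05 m).
Of puck_1, puck_2, puck_3, puck_4, puck_5 only 3 to 5 are there at a start; the rules pass over those that are not, and their reading is None.
At some moment in a run one of puck_1, puck_2, puck_3, puck_4, puck_5 may be knocked a few centimetres aside while the robot is not near it.
Once in a run the grip may slacken for a moment while it holds something.
It also fails if it takes over 208 s, if anything falls off the work surface, if the arm or the gripper's body presses on something with over 40 N, if the wrist force passes 120 N, or if a joint passes its speed limit or range.

## Working session

There is one attempt and no reset: what is moved stays moved. The work goes in short steps, Python scripts to look and compute and a shell command to move; the robot and the scene stay as the last step left them, time stands still between calls to the robot, and variables do not carry over. Pictures are saved under pics/ and viewed, about 12 in all and at most 16, crops included, and the job is handed in when it is done.

```bash
ls; mkdir -p pics
python3 - <<'E'
from plant import bot
import cv2
print(bot.observe())
for c in ("scene","side"):
    im=bot.read_camera(c); cv2.imwrite(f"pics/{c}0.png",im[:,:,::-1]); print(c,bot.get_calibration(c))
    for n in ("puck_1_center","cap_knob","cap_tray","paddle_press","feeder_mouth","follower","tape","timer","marker"):
        try: print(n,[(round(d["position"][1]*640),round(d["position"][0]*480),round(d["score"],2)) for d in bot.recognise(c,n)])
        except Exception as e: print(n,e)
print(bot.get_calibration("wrist"))
E
```

```text
pics
{'time_s': 0.0, 'joints': array([-1.14570503,  0.70705788, -0.02763923,  1.48500976,  0.02197462,
        0.95090209, -0.07548372]), 'joint_vel': array([-0.00052983,  0.000328  ,  0.00022761, -0.00102051, -0.00110157,
       -0.00164841, -0.00102141]), 'effort': array([-1.04522107e-04, -8.83203006e+01,  1.23475045e+00, -2.36169291e+01,
        1.69506669e-02,  6.56859935e-03,  3.63109632e-05]), 'tcp_pos': array([258.62817503, 513.25181493, 230.85063163]), 'eef_rot': array([ 2.31273285e-01,  9.72888677e-01, -5.23486923e-04, -1.24515785e-04]), 'contact_force': array([ 0.09075711, -0.66279935, -1.32513634]), 'ft_torque': array([-0.00357132,  0.05926422, -0.00939466]), 'width': 0.9996150210863465}
scene {'fov_y': 53.89199587143015, 'cx': 315.07417360119797, 'cy': 233.8885724897912, 'distortion': array([0.03770218, 0.        , 0.        , 0.        , 0.        ]), 'position': array([-128.50394512, -386.64048465,  748.6019822 ]), 'rotation': array([ 0.34643481, -0.21177382, -0.48609956,  0.77384882])}
puck_1_center [(475, 306, 0.85), (363, 264, 0.78), (231, 302, 0.7), (267, 270, 0.55)
[... 559 characters left out ...]
tion': array([-0.01489094,  0.54780997,  0.83528341, -0.04454353])}
puck_1_center [(309, 258, 0.66), (326, 223, 0.44)]
cap_knob [(281, 282, 0.78), (252, 308, 0.17)]
cap_tray [(250, 269, 0.67), (348, 256, 0.47)]
paddle_press [(296, 229, 0.73)]
feeder_mouth [(282, 340, 0.58)]
follower []
tape [(252, 271, 0.48)]
timer [(252, 267, 0.63), (353, 236, 0.49), (306, 217, 0.49)]
marker [(306, 219, 0.65)]
{'fov_y': 69.95392254427482, 'cx': 320.3616262199078, 'cy': 234.2802217561997, 'distortion': array([-0.05100332,  0.        ,  0.        ,  0.        ,  0.        ]), 'position': array([196.57717182, 543.92761967, 374.63072792]), 'rotation': array([-0.11801632, -0.07196347,  0.51900934,  0.84351806])}
```

View pics/scene0.png

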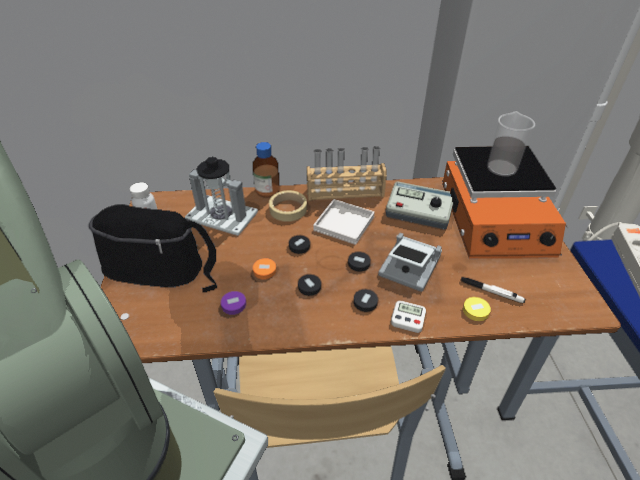

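View pics/side0.png

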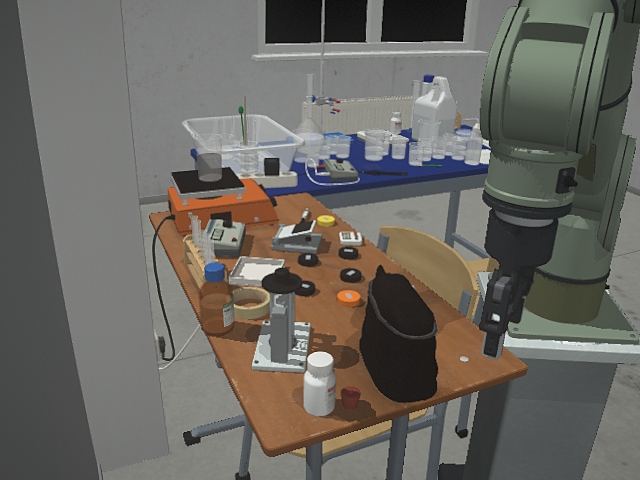

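The four black pucks in the scene picture are at (299,244), (310,285), (359,262) and (366,300). The look-alikes to avoid are orange (264,269), purple (232,303) and yellow (477,310), plus the black knob and paddle pad. The feeder with its cap is at (213,168), the tray at (345,222), the paddle at (410,258), and a tall bag stands in front of the feeder.

```bash
cat > h.py <<'E'
import numpy as np, cv2
from plant import bot
from scipy.spatial.transform import Rotation as R
def K(c):
    f=240/np.tan(np.radians(c["fov_y"]/2)); return np.array([[f,0,c["cx"]],[0,f,c["cy"]],[0,0,1.]])
def ray(c,uv):
    p=cv2.undistortPoints(np.array([[uv]],float),K(c),np.array(c["distortion"]))[0,0]
    return np.array(c["position"]),R.from_quat(c["rotation"]).apply([p[0],-p[1],-1])
def at(c,uv,z):
    o,d=ray(c,uv); return o+d*(z-o[2])/d[2]
def proj(c,P):
    q=R.from_quat(c["rotation"]).inv().apply(np.atleast_2d(P)-c["position"]); q=q*[1,-1,-1]
    return cv2.projectPoints(q,np.zeros(3),np.zeros(3),K(c),np.array(c["distortion"]))[0][:,0]
def rec(cam,n): return [(d["position"][1]*640,d["position"][0]*480,d["score"]) for d in bot.recognise(cam,n)]
def tri(a,ua,b,ub):
    A=[];B=[]
    for c,u in((a,ua),(b,ub)):
        o,d=ray(c,u);d/=np.linalg.norm(d);M=np.eye(3)-np.outer(d,d);A.append(M);B.append(M@o)
    return np.linalg.lstsq(np.vstack(A),np.hstack(B),rcond=None)[0]
def rows(pos,yaw=None):
    """shift & turn still to go, in tool units"""
    s=bot.observe();r=R.from_quat(s["eef_rot"])
    t=r.inv().apply(np.array(pos)-s["tcp_pos"])/100
    print("t",s["time_s"],"tcp",s["tcp_pos"].round(1),"w",round(s["width"],3),"F",np.round(s["contact_force"],1),"shift",t.round(3))
    y=r.as_matrix()[:,1];x=r.as_matrix()[:,0];a=np.degrees(np.arctan2(y[1],y[0]))
    print(" jaw axis deg",a.round(1),"x axis deg",np.degrees(np.arctan2(x[1],x[0])).round(1),"tilt z",r.as_matrix()[:,2].round(3))
    if yaw is not None:
        # tool z down: world yaw +d is tool rz -d
        d=(yaw-a+90)%180-90; print(" rz total (units)",round(-d/90,3),"deg",round(d,1))
E
python3 - <<'E'
from h import *
s=bot.get_calibration("scene");d=bot.get_calibration("side")
for n,u,z in [("p",(299,243),14),("p",(310,284),14),("p",(359,261),14),("p",(366,299),14),("orange",(264,268),14),("purple",(232,302),14),("tape",(287,206),12),("tray",(345,222),10),("timer",(408,317),8),("marker",(494,291),7),("paddle",(410,251),45),("feederbase",(222,216),0),("bagL",(95,225),100),("bagR",(200,280),0),("rack",(345,200),0),("brown",(265,195),50),("bottle",(142,190),90)]: print(n,at(s,u,z).round())
print("cap",tri(s,(212,167),d,(282,281)).round(), "bagtop",at(s,(150,215),140).round())
rows((0,0,0))
import cv2
im=cv2.imread("pics/scene0.png"); cv2.imwrite("pics/crop1.png",cv2.resize(im[140:330,180:460],None,fx=2.85,fy=2.85,interpolation=cv2.INTER_CUBIC))
E
```

```text
p [556.  -5.  14.]
p [456. -83.  14.]
p [ 562. -150.   14.]
p [ 468. -203.   14.]
orange [454.  27.  14.]
purple [346.  37.  14.]
tape [665.  85.  12.]
tray [673. -69.  10.]
timer [ 466. -291.    8.]
marker [ 607. -428.    7.]
paddle [ 607. -246.   45.]
feederbase [574. 219.   0.]
bagL [342. 361. 100.]
bagR [376. 140.  -0.]
rack [763. -30.   0.]
brown [639. 129.  50.]
bottle [489. 367.  90.]
cap [575. 222. 143.] bagtop [383. 238. 140.]
t 1.0 tcp [258.8 513.4 231.3] w 0.997 F [-0.1  0.4  0.2] shift [ 0.    -5.749  2.314]
 jaw axis deg 63.3 x axis deg 153.3 tilt z [-0. -0. -1.]
```

View pics/crop1.png

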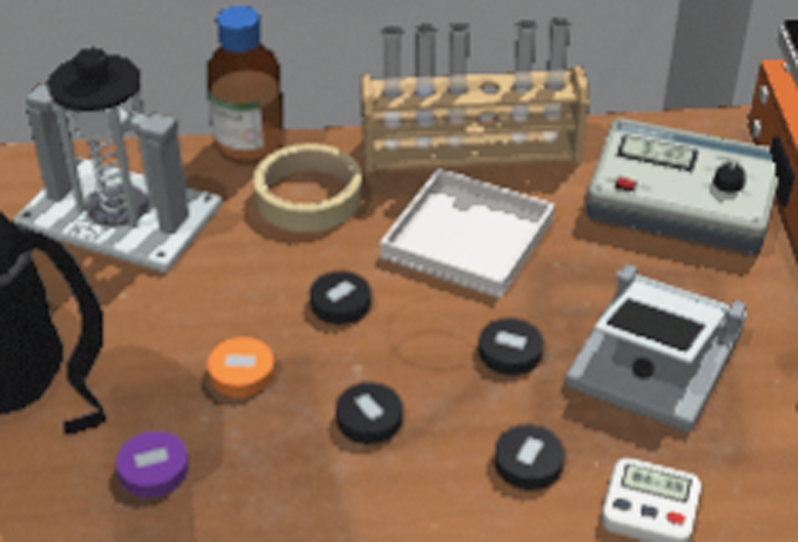

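The crop confirms four plain black pucks, with the orange and purple ones clearly distinct. The feeder's column line runs along the long edge of its base. I'll raise the tool over the bag and survey with the wrist camera.

```bash
python3 -m pendant '[[[1,0,0,-0.4,0,0,0],[1,0,0,-0.4,0,0,0],[1,0,0,-0.4,0,0,0],[1,0,0,-0.3,0,0,0],[1,-0.33,-0.22,0,0,0,0],[1,-0.33,-0.22,0,0,0,0],[1,-0.33,-0.22,0,0,0,0],[1,-0.33,-0.22,0,0,0,0],[1,-0.33,-0.22,0,0,0,0],[1,-0.33,-0.22,0,0,0,0]]]'
python3 -m pendant '[[[1,-0.33,-0.22,0,0,0,0],[1,-0.33,-0.22,0,0,0,0],[1,-0.33,-0.22,0,0,0,0],[1,-0.33,-0.22,0,0,0,0],[1,-0.33,-0.22,0,0,0,0],[1,-0.33,-0.22,0,0,0,0],[1,0,0,0,0,0,0],[1,0,0,0,0,0,0],[1,0,0,0,0,0,0]]]'
python3 - <<'E'
from h import *
rows((520,60,370))
c=bot.get_calibration("wrist"); im=bot.read_camera("wrist"); cv2.imwrite("pics/w1.png",im[:,:,::-1])
import json; json.dump({k:(v.tolist() if hasattr(v,"tolist") else v) for k,v in c.items()},open("w1.json","w"))
for n,z in(("puck_1_center",14),("cap_knob",165),("cap_tray",10),("paddle_press",56),("feeder_mouth",105)):
    for r in rec("wrist",n): print(n,np.round(r,2),at(c,r[:2],z).round(1))
s=bot.get_calibration("scene"); q=[at(s,u,12) for u in((187,214.7),(237.9,234),(257.9,210.2))]; print(np.round(q)); e=q[1]-q[0]; print(np.degrees(np.arctan2(e[1],e[0])),np.linalg.norm(e));
E
```

```text
time_s: 1.83
tcp_pos: [376.7, 304.7, 381.5]
eef_rot: [0.231, 0.973, 0.0, 0.0]
contact_force: [1.7, 0.1, 0.6]
width: 1.001
time_s: 2.58
tcp_pos: [493.4, 100.0, 381.3]
eef_rot: [0.231, 0.973, 0.0, -0.0]
contact_force: [0.1, 1.3, -0.1]
width: 1.0
t 2.5833 tcp [493.4 100.  381.3] w 1.0 F [ 0.1  1.3 -0.1] shift [-0.418 -0.237  0.112]
 jaw axis deg 63.3 x axis deg 153.3 tilt z [-0.  0. -1.]
puck_1_center [ 79.42 337.01   0.9 ] [ 537.4 -397.    14. ]
puck_1_center [239.42 115.49   0.72] [352.1  41.   14. ]
puck_1_center [201.73 285.89   0.71] [ 551.5 -147.4   14. ]
puck_1_center [264.19 187.49   0.67] [458.   22.4  14. ]
cap_knob [443.39 217.01   0.88] [564.9 211.6 165. ]
cap_tray [281.02 324.19   0.68] [672.9 -66.7  10. ]
paddle_press [144.   333.41   0.55] [ 569.8 -252.1   56. ]
paddle_press [4.1018e+02 2.2450e+02 4.0000e-01] [594.3 189.8  56. ]
feeder_mouth [406.91 190.42   0.81] [535.4 196.8 105. ]
[[531. 289.  12.]
 [524. 139.  12.]
 [620. 142.  12.]]
-92.38506535792037 150.70501318855847
```

View pics/w1.png

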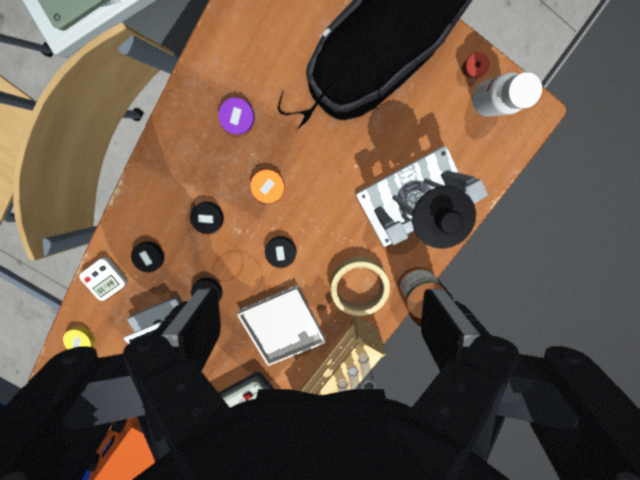

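The wrist view shows the same four black pucks, at (207,217), (147,257), (281,251) and (205,290), and no fifth. The feeder is at (420,200) and the tray at (281,325). Next I'll turn the jaws to the feeder's x direction and look at it from closer.

```bash
python3 -m pendant '[[[1,0,0,0,0,0,0.078],[1,0,0,0,0,0,0.078],[1,0,0,0,0,0,0.078],[1,0,0,0,0,0,0.078],[1,0,0,0,0,0,0.078],[1,0,0,0,0,0,0.078],[1,0,0,0,0,0,0.078],[1,0,0,0,0,0,0.078],[1,0,0,0,0,0,0.078]]]'
python3 -m pendant '[[[1,0.07,0.28,0.17,0,0,0],[1,0.07,0.28,0.17,0,0,0],[1,0.07,0.28,0.17,0,0,0],[1,0,0,0,0,0,0],[1,0,0,0,0,0,0],[1,0,0,0,0,0,0]]]'
python3 - <<'E'
from h import *
rows((577,120,330),0)
c=bot.get_calibration("wrist"); im=bot.read_camera("wrist"); cv2.imwrite("pics/w2.png",im[:,:,::-1])
import json; json.dump({k:(v.tolist() if hasattr(v,"tolist") else v) for k,v in c.items()},open("w2.json","w"))
print(R.from_quat(c["rotation"]).as_matrix().round(2),c["position"])
E
```

```text
time_s: 3.63
tcp_pos: [493.4, 99.9, 381.4]
eef_rot: [0.709, 0.706, 0.0, 0.0]
contact_force: [0.1, -0.3, -0.8]
width: 1.0
time_s: 4.13
tcp_pos: [577.2, 120.6, 330.7]
eef_rot: [0.707, 0.708, -0.0, 0.0]
contact_force: [-0.7, -1.2, 0.6]
width: 1.0
t 4.1333 tcp [577.2 120.6 330.7] w 1.0 F [-0.7 -1.2  0.6] shift [-0.006 -0.002  0.007]
 jaw axis deg 0.1 x axis deg 90.1 tilt z [ 0. -0. -1.]
 rz total (units) 0.001 deg -0.1
[[ 1.   -0.    0.  ]
 [ 0.    0.96  0.27]
 [-0.   -0.27  0.96]] [576.91452249 189.27816862 473.99518536]
```

View pics/w2.png

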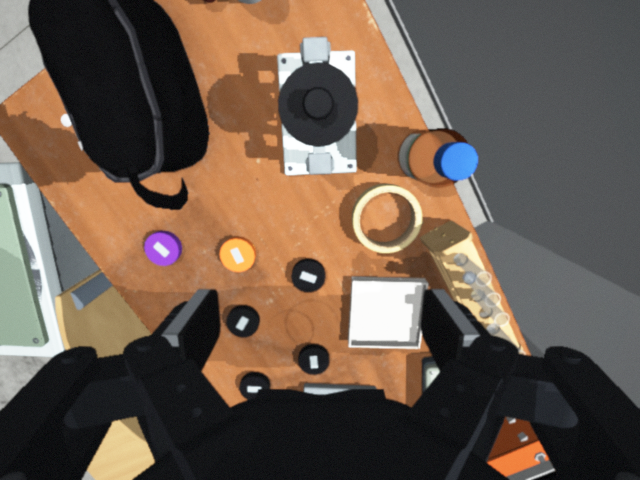

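Run:
```python
from h import *
import json; c=json.load(open("w2.json"))
P=lambda u,z:at(c,u,z).round(1)
for n,u in(("TL",(278,52.5)),("TR",(354,51)),("BR",(356.5,174)),("BL",(284,174.5))): print(n,P(u,12),P(u,0))
print("disc",P((317.5,104),143),"knob",P((318,103),165),"colN",P((316,49),116),"colS",P((320,162),116))
for n,u in(("tTL",(351,278)),("tBL",(349,346)),("tBR",(423,348)),("tTR",(426,281))): print(n,P(u,18))
im=cv2.imread("pics/w2.png"); g=cv2.cvtColor(im,cv2.COLOR_BGR2GRAY)
for u in((308,275),(242,320),(313,359)):
    # dark blob centroid
    x,y=u; w=24; m=(g[y-w:y+w,x-w:x+w]<60).astype(np.uint8)
    k,l,st,ce=cv2.connectedComponentsWithStats(m); i=1+np.argmax(st[1:,4])
    cn=cv2.findContours((l==i).astype(np.uint8),0,2)[0]; (cx,cy),r=cv2.minEnclosingCircle(cn[0]); print("puck",x-w+cx,y-w+cy,r,P((x-w+cx,y-w+cy),7),st[i])
```

```text
TL [524.5 290.4  12. ] [523.2 293.    0. ]
TR [618.2 292.   12. ] [619.3 294.7   0. ]
BR [625.1 141.1  12. ] [626.4 139.8   0. ]
BL [528.2 140.3  12. ] [526.9 139.1   0. ]
disc [574.2 218.2 143. ] knob [574.8 217.1 165. ] colN [572.6 270.6 116. ] colS [576.5 164.1 116. ]
tTL [620.9  -6.3  18. ]
tBL [ 620.9 -119.3   18. ]
tBR [ 735.5 -123.7   18. ]
tTR [729.8 -11.3  18. ]
puck 307.65868186950684 274.94311332702637 16.961837768554688 [558.3  -6.2   7. ] [  8   8  33  33 706]
puck 242.0 320.5 17.066146850585938 [456.6 -81.9   7. ] [  7   9  35  32 704]
puck 311.8636360168457 359.0 16.89335823059082 [ 563.4 -150.7    7. ] [  6   8  34  31 662]
```

```bash
python3 -m pendant '[[[0.7,0.33,-0.01,0,0,0,-0.022],[0.7,0.33,0,0,0,0,0],[0.7,0.31,0,0,0,0,0],[0.7,0,0,0.35,0,0,0],[0.7,0,0,0.35,0,0,0],[0.7,0,0,0.35,0,0,0],[0.7,0,0,0.3,0,0,0],[0.7,0,0,0.2,0,0,0],[0.7,0,0,0,0,0,0],[0.7,0,0,0,0,0,0]]]'
python3 - <<'E'
from h import *
rows((574.5,217.5,145),2)
c=bot.get_calibration("wrist"); im=bot.read_camera("wrist"); cv2.imwrite("pics/w3.png",im[:,:,::-1])
print(proj(c,[(574.5,217.5,165)]), rec("wrist","cap_knob"))
E
```

```text
time_s: 5.02
tcp_pos: [574.1, 217.6, 176.5]
eef_rot: [0.694, 0.72, 0.0, 0.0]
contact_force: [-0.4, -0.2, 0.5]
width: 0.7
t 5.0167 tcp [574.1 217.6 176.5] w 0.7 F [-0.4 -0.2  0.5] shift [-0.001  0.003  0.315]
 jaw axis deg 2.1 x axis deg 92.1 tilt z [ 0.  0. -1.]
 rz total (units) 0.001 deg -0.1
[[321.78018124 282.45205611]] []
```

View pics/w3.png

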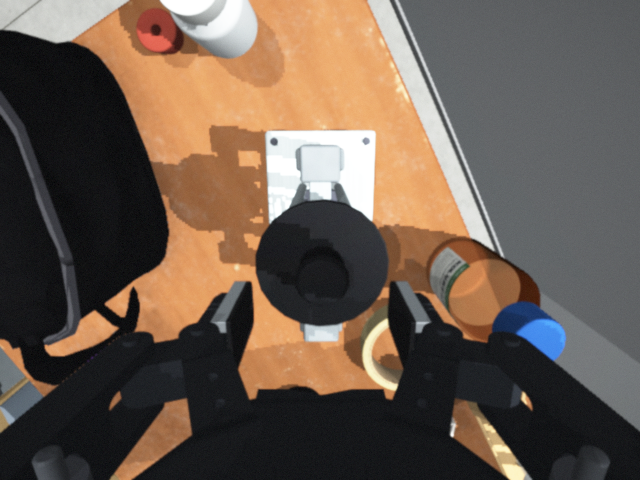

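```bash
python3 - <<'E'
from h import *
c=bot.get_calibration("wrist")
print(at(c,(322,262),143),at(c,(323,272),165),at(c,(321,164),116),at(c,(322,330),116))
E
python3 -m pendant '[[[0.7,0,0,0.15,0,0,0],[0.7,0,0,0.16,0,0,0],[0.7,0,0,0,0,0,0],[0,0,0,0,0,0,0],[0,0,0,0,0,0,0],[0,0,0,0,0,0,0],[0,0,0,0,0,0,0],[0,0,0,0,0,0,0],[0,0,0,0,0,0,0],[0,0,0,0,0,0,0]]]'
python3 -m pendant '[[[0,0,0,0,0,0,0],[0,0,0,0,0,0,0],[0,0,0,-0.1,0,0,0],[0,0,0,-0.2,0,0,0],[0,0,0,-0.3,0,0,0],[0,0,0,-0.3,0,0,0]]]'
python3 - <<'E'
from h import *
rows((677,-65,150),2)
E
```

```text
[575.41392333 219.72193423 143.        ] [575.64156504 222.76144278 165.        ] [573.15750236 270.87730702 116.        ] [577.74863964 160.55366265 116.        ]
time_s: 5.95
tcp_pos: [574.9, 217.7, 146.0]
eef_rot: [0.694, 0.72, 0.001, 0.0]
contact_force: [-1.2, -0.3, 11.4]
width: 0.283
time_s: 6.45
tcp_pos: [574.0, 217.3, 236.4]
eef_rot: [0.694, 0.72, -0.0, 0.0]
contact_force: [-0.3, 0.6, -0.7]
width: 0.284
t 6.45 tcp [574.  217.3 236.4] w 0.284 F [-0.3  0.6 -0.7] shift [-2.858  0.929  0.865]
 jaw axis deg 2.0 x axis deg 92.0 tilt z [-0. -0. -1.]
 rz total (units) 0.0 deg -0.0
```

```bash
python3 -m pendant '[[[0,-0.32,0,0,0,0,0],[0,-0.32,0,0,0,0,0],[0,-0.32,0,0,0,0,0],[0,-0.32,0,0,0,0,0],[0,-0.32,0,0,0,0,0],[0,-0.32,0.1,0,0,0,0],[0,-0.32,0.2,0,0,0,0],[0,-0.32,0.2,0,0,0,0],[0,-0.3,0.2,0,0,0,0],[0,0,0.23,0,0,0,0]]]'
python3 -m pendant '[[[0,0,0,0.3,0,0,0],[0,0,0,0.35,0,0,0],[0,0,0,0.35,0,0,0],[0,0,0,0.35,0,0,0],[0,0,0,0.35,0,0,0],[0,0,0,0.2,0,0,0],[0,0,0,0.1,0,0,0],[0,0,0,0.06,0,0,0],[0,0,0,0.04,0,0,0],[0,0,0,0,0,0,0]]]'
python3 - <<'E'
from h import *
rows((677,-65,22),2)
E
```

```text
time_s: 7.28
tcp_pos: [677.4, -72.6, 236.1]
eef_rot: [0.697, 0.717, -0.001, 0.002]
contact_force: [-0.2, -1.2, -0.1]
width: 0.285
time_s: 8.12
tcp_pos: [677.9, -65.0, 25.2]
eef_rot: [0.694, 0.72, 0.0, 0.0]
contact_force: [0.3, 0.6, -0.1]
width: 0.282
t 8.1167 tcp [677.9 -65.   25.2] w 0.282 F [ 0.3  0.6 -0.1] shift [ 0.    -0.009  0.032]
 jaw axis deg 2.1 x axis deg 92.1 tilt z [ 0.001 -0.    -1.   ]
 rz total (units) 0.001 deg -0.1
```

```bash
python3 -m pendant '[[[0,0,0,0.04,0,0,0],[0,0,0,0,0,0,0],[0.5,0,0,0,0,0,0],[0.5,0,0,0,0,0,0],[0.5,0,0,0,0,0,0],[0.5,0,0,0,0,0,0],[0.5,0,0,-0.1,0,0,0],[0.5,0,0,-0.3,0,0,0],[0.5,0,0,-0.4,0,0,0],[0.5,0,0,-0.4,0,0,0]]]'
python3 -m pendant '[[[0.6,0,0,-0.4,0,0,0],[0.6,0,0,-0.4,0,0,0],[0.6,0,-0.25,-0.2,0,0,0],[0.6,0,-0.4,0,0,0,0],[0.6,0.2,-0.35,0,0,0,0],[0.6,0.4,0,0,0,0,0],[0.6,0.4,0,0,0,0,0],[0.6,0.4,0,0,0,0,0],[0.6,0.4,0,0,0,0,0],[0.6,0.4,0,0,0,0,0]]]'
python3 -m pendant '[[[0.6,0.3,0,0,0,0,0],[0.6,0.1,0,0,0,0,0],[0.6,0,0,0,0,0,0],[0.6,0,0,0,0,0,0]]]'
python3 - <<'E'
from h import *
rows((574.5,200,240),2)
c=bot.get_calibration("wrist"); im=bot.read_camera("wrist"); cv2.imwrite("pics/w4.png",im[:,:,::-1])
import json; json.dump({k:(v.tolist() if hasattr(v,"tolist") else v) for k,v in c.items()},open("w4.json","w"))
bot.read_camera("scene"); s=bot.get_calibration("scene")
print(rec("scene","cap_knob"),proj(s,[(678,-65,27)])); print([np.r_[r,at(s,r[:2],14)].round(1) for r in rec("scene","puck_1_center")])
E
```

```text
time_s: 8.95
tcp_pos: [676.9, -65.0, 142.3]
eef_rot: [0.694, 0.72, -0.0, -0.0]
contact_force: [0.6, -0.2, 0.9]
width: 0.496
time_s: 9.78
tcp_pos: [576.6, 153.0, 241.4]
eef_rot: [0.694, 0.72, 0.0, 0.0]
contact_force: [1.1, -0.6, 0.2]
width: 0.603
time_s: 10.12
tcp_pos: [575.6, 190.5, 240.8]
eef_rot: [0.694, 0.72, -0.0, 0.0]
contact_force: [0.9, -0.4, 0.3]
width: 0.602
t 10.1167 tcp [575.6 190.5 240.8] w 0.602 F [ 0.9 -0.4  0.3] shift [ 0.095 -0.008  0.008]
 jaw axis deg 2.0 x axis deg 92.0 tilt z [ 0.001 -0.001 -1.   ]
 rz total (units) 0.0 deg -0.0
[(346.496, 220.416, 0.96)] [[344.58920245 214.85456792]]
[array([234.5, 304.6,   1. , 342.1,  28.4,  14. ]), array([ 475.7,  307.9,    0.9,  540.2, -404.2,   14. ]), array([264.9, 270.5,   0.8, 448.8,  21.2,  14. ]), array([ 359.9,  261.2,    0.6,  561.8, -151.7,   14. ])]
```

View pics/w4.png

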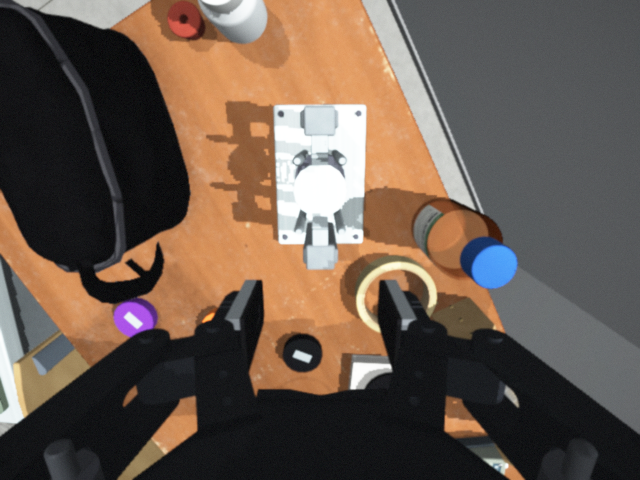

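Run:
```python
from h import *
import json; c=json.load(open("w4.json"))
P=lambda u,z:at(c,u,z).round(1)
print("plate",P((320.5,191),104)); print("cols",P((319.5,120),116),P((320,258),116))
for u in((274.5,105),(366,104.5),(363.5,243),(277.5,244)): print(P(u,12))
im=cv2.imread("pics/w4.png"); cv2.imwrite("pics/crop4.png",cv2.resize(im[90:280,255:385],None,fx=4,fy=4,interpolation=cv2.INTER_CUBIC)[:600] if 0 else cv2.resize(im[95:280,255:385],None,fx=3.2,fy=3.2,interpolation=cv2.INTER_CUBIC))
```

```text
plate [574.5 216.  104. ]
cols [571.8 271.1 116. ] [575.9 162.1 116. ]
[524.7 289.1  12. ]
[618.5 292.8  12. ]
[626.  144.2  12. ]
[528.2 139.6  12. ]
```

View pics/crop4.png

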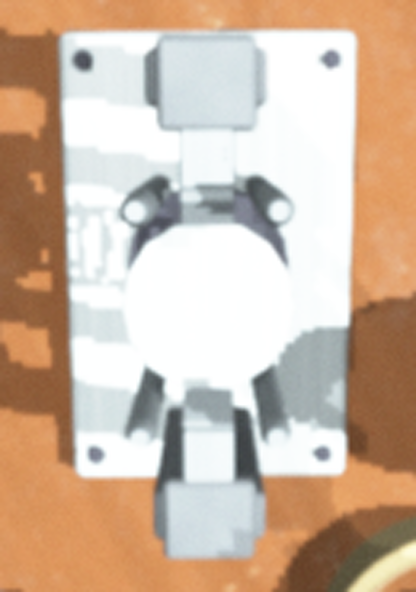

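Run:
```python
from h import *
import json; c=json.load(open("w4.json"))
q=np.array([at(c,(255+x/3.2,95+y/3.2),137) for x,y in((133,210),(281,211),(275,435),(140,435))])
print(q.round(1),q.mean(0)); d=q[0]+q[1]-q[2]-q[3]; print(np.degrees(np.arctan2(d[1],d[0])))
m=at(c,(255+208/3.2,95+305/3.2),104);print(m)
for a in((208,207),(208,402)): print(at(c,(255+a[0]/3.2,95+a[1]/3.2),107))
```

```text
[[556.6 242.1 137. ]
 [589.3 243.  137. ]
 [590.6 191.7 137. ]
 [559.1 190.6 137. ]] [573.89497498 216.84819573 137.        ]
92.0909662990891
[574.04132659 216.55752712 104.        ]
[573.18596981 241.41897187 107.        ]
[574.90112513 191.72999953 107.        ]
```

Rod tips give the feeder axis at about (574.0, 216.8) with a yaw of 2.1°. The scene detection puts the cap in the tray. To cancel camera bias I'll measure each puck from the same relative wrist pose.

```bash
cat >> h.py <<'E'
def puck(n,guess,z=14,save=True):
    """refine the puck centre by its dark disc in the wrist picture"""
    c=bot.get_calibration("wrist"); im=bot.read_camera("wrist")
    if save: cv2.imwrite(f"pics/{n}.png",im[:,:,::-1])
    u=proj(c,[(guess[0],guess[1],z)])[0]; print("expected px",u.round())
    g=im.max(2); x,y=np.round(u).astype(int); w=75; x0=max(x-w,0);y0=max(y-w,0)
    m=(g[y0:y+w,x0:x+w]<75).astype(np.uint8)
    for cn in cv2.findContours(cv2.morphologyEx(m,cv2.MORPH_OPEN,np.ones((5,5))),0,2)[0]:
        if len(cn)>20:
            (ex,ey),ax,_=cv2.fitEllipse(cv2.convexHull(cn)); 
            if 0.75<ax[0]/ax[1]: print(" px",round(ex+x0,1),round(ey+y0,1),"axes",np.round(ax,1),"at z=7:",at(c,(ex+x0,ey+y0),7).round(1),"z=14:",at(c,(ex+x0,ey+y0),14).round(1))
    return im
E
python3 -m pendant '[[[0.75,-0.37,-0.04,0,0,0,0],[0.75,-0.37,-0.04,0,0,0,0],[0.75,-0.37,-0.04,0,0,0,0],[0.75,-0.37,-0.04,0,0,0,0],[0.75,-0.37,-0.04,0.2,0,0,0],[0.75,-0.37,-0.04,0.3,0,0,0],[0.75,0,0,0.4,0,0,0],[0.75,0,0,0.32,0,0,0],[0.75,0,0,0,0,0,0],[0.75,0,0,0,0,0,0]]]'
python3 -m pendant '[[[0.75,0,0,0,0,0,0],[0.75,0,0,0,0,0,0]]]'
python3 - <<'E'
from h import *
rows((558,-6,2),2.1)
puck("p1",(558,-6))
E
```

```text
time_s: 11.15
tcp_pos: [559.5, -26.9, 122.6]
eef_rot: [0.695, 0.719, -0.001, -0.001]
contact_force: [0.6, 0.2, 1.2]
width: 0.751
time_s: 11.32
tcp_pos: [560.8, -26.3, 124.6]
eef_rot: [0.694, 0.72, 0.001, 0.001]
contact_force: [0.5, 1.3, 0.8]
width: 0.753
t 11.3167 tcp [560.8 -26.3 124.6] w 0.753 F [0.5 1.3 0.8] shift [ 0.204 -0.024  1.226]
 jaw axis deg 2.1 x axis deg 92.1 tilt z [ 0.003 -0.    -1.   ]
 rz total (units) -0.0 deg 0.0
expected px [318. 203.]
 px 318.9 201.2 axes [64.5 65.1] at z=7: [558.9  -5.8   7. ] z=14: [558.8  -4.5  14. ]
```

View pics/p1.png

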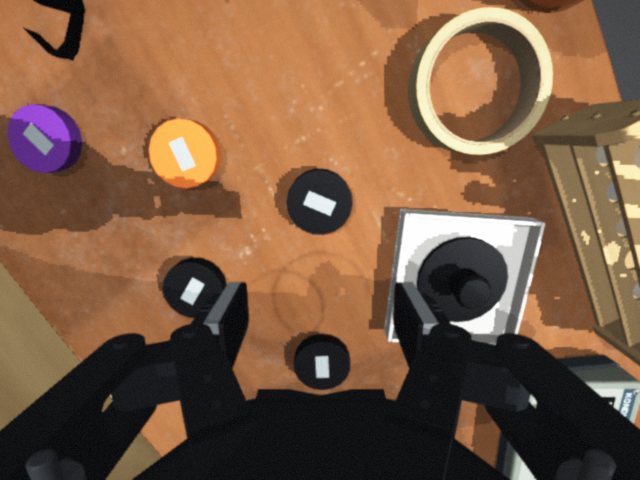

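```bash
python3 -m pendant '[[[0.75,0.215,-0.012,0.1,0,0,0],[0.75,0,0,0.35,0,0,0],[0.75,0,0,0.35,0,0,0],[0.75,0,0,0.25,0,0,0],[0.75,0,0,0.1,0,0,0],[0.75,0,0,0.07,0,0,0],[0.75,0,0,0,0,0,0],[0.75,0,0,0,0,0,0]]]'
python3 - <<'E'
from h import *
rows((558.8,-5,2),2.1)
E
python3 -m pendant '[[[0,0,0,0,0,0,0],[0,0,0,0,0,0,0],[0,0,0,0,0,0,0],[0,0,0,0,0,0,0],[0,0,0,0,0,0,0],[0,0,0,0,0,0,0]]]'
python3 - <<'E'
from h import *
rows((558.8,-5,2),2.1)
E
```

```text
time_s: 12.03
tcp_pos: [558.7, -4.9, 1.9]
eef_rot: [0.694, 0.72, 0.001, 0.001]
contact_force: [0.2, -0.5, -0.2]
width: 0.751
t 12.0333 tcp [558.7  -4.9   1.9] w 0.751 F [ 0.2 -0.5 -0.2] shift [-0.001  0.001 -0.001]
 jaw axis deg 2.0 x axis deg 92.0 tilt z [ 0.002 -0.    -1.   ]
 rz total (units) -0.001 deg 0.1
time_s: 12.53
tcp_pos: [558.7, -4.9, 2.4]
eef_rot: [0.694, 0.72, 0.001, 0.001]
contact_force: [-4.6, 0.5, 20.7]
width: 0.557
t 12.5333 tcp [558.7  -4.9   2.4] w 0.557 F [-4.6  0.5 20.7] shift [-0.001  0.001  0.004]
 jaw axis deg 2.0 x axis deg 92.0 tilt z [ 0.002  0.    -1.   ]
 rz total (units) -0.001 deg 0.1
```

```bash
python3 -m pendant '[[[0,0,0,-0.1,0,0,0],[0,0,0,-0.3,0,0,0],[0,0,0,-0.4,0,0,0],[0,0,0,-0.4,0,0,0],[0,0,0,-0.4,0,0,0],[0,0,0,-0.3,0,0,0],[0,0,0,0,0,0,0],[0,0,0,0,0,0,0]]]'
python3 - <<'E'
from h import *
rows((574.2,217,190),2.1)
s=bot.get_calibration("scene"); im=bot.read_camera("scene"); cv2.imwrite("pics/g1s.png",im[:,:,::-1]); 
d=bot.get_calibration("side"); i2=bot.read_camera("side"); 
im3=bot.read_camera("wrist")
u=proj(d,[(558.7,-4.9,195)])[0].astype(int); v=proj(s,[(558.7,-4.9,195)])[0].astype(int)
f=lambda i,p:cv2.resize(i[p[1]-40:p[1]+40,p[0]-40:p[0]+40],(300,300),interpolation=cv2.INTER_CUBIC)
cv2.imwrite("pics/g1.png",np.hstack([f(i2,u),f(im,v)])[:,:,::-1]); cv2.imwrite("pics/g1w.png",im3[:,:,::-1])
E
```

```text
time_s: 13.2
tcp_pos: [558.5, -4.8, 192.9]
eef_rot: [0.694, 0.72, 0.001, 0.001]
contact_force: [-0.4, -0.4, -1.1]
width: 0.548
t 13.2 tcp [558.5  -4.8 192.9] w 0.548 F [-0.4 -0.4 -1.1] shift [2.211 0.237 0.03 ]
 jaw axis deg 2.0 x axis deg 92.0 tilt z [ 0.004  0.    -1.   ]
 rz total (units) -0.001 deg 0.1
```

View pics/g1.png

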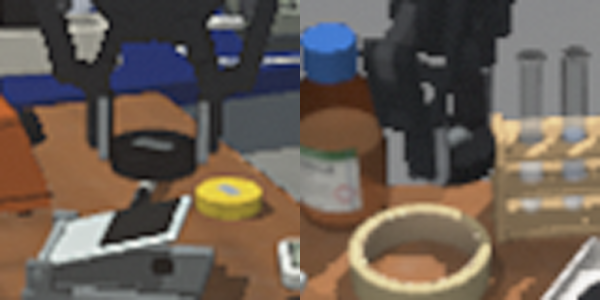

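The side crop shows the black puck held level between the fingertips, with its bottom slightly below the tips. I'll carry it over to the feeder.

```bash
python3 -m pendant '[[[0,0.37,0.04,0,0,0,0],[0,0.37,0.04,0,0,0,0],[0,0.37,0.04,0,0,0,0],[0,0.37,0.04,0,0,0,0],[0,0.37,0.04,0,0,0,0],[0,0.36,0.037,0,0,0,0],[0,0,0,0.2,0,0,0],[0,0,0,0.2,0,0,0],[0,0,0,0,0,0,0],[0,0,0,0,0,0,0]]]'
python3 - <<'E'
from h import *
rows((574.2,217,145),2.1)
E
```

```text
time_s: 14.18
tcp_pos: [573.2, 216.3, 149.7]
eef_rot: [0.695, 0.719, -0.001, -0.0]
contact_force: [-0.3, -0.6, 0.1]
width: 0.552
t 14.1833 tcp [573.2 216.3 149.7] w 0.552 F [-0.3 -0.6  0.1] shift [0.006 0.01  0.047]
 jaw axis deg 2.0 x axis deg 92.0 tilt z [-0.002 -0.001 -1.   ]
 rz total (units) -0.001 deg 0.1
```

```bash
python3 -m pendant '[[[0,0.003,0.005,0,0,0,0],[0,0,0,0,0,0,0],[0,0,0,0.1,0,0,0],[0,0,0,0.12,0,0,0],[0,0,0,0,0,0,0],[0,0,0,0,0,0,0]]]'
python3 - <<'E'
from h import *
rows((574.2,217,90),2.1)
E
```

```text
time_s: 14.68
tcp_pos: [574.1, 217.0, 128.2]
eef_rot: [0.694, 0.72, -0.0, -0.0]
contact_force: [0.6, 0.6, 0.1]
width: 0.552
t 14.6833 tcp [574.1 217.  128.2] w 0.552 F [0.6 0.6 0.1] shift [0.    0.001 0.382]
 jaw axis deg 2.0 x axis deg 92.0 tilt z [-0.001 -0.    -1.   ]
 rz total (units) -0.001 deg 0.1
```

```bash
for k in 1; do python3 -m pendant '[[[0,0,0,0.06,0,0,0],[0,0,0,0.06,0,0,0],[0,0,0,0.04,0,0,0]]]'; python3 -m pendant '[[[0,0,0,0.06,0,0,0],[0,0,0,0.06,0,0,0]]]';python3 -m pendant '[[[0,0,0,0.06,0,0,0],[0,0,0,0.06,0,0,0],[0,0,0,0,0,0,0]]]'; done
python3 - <<'E'
from h import *
rows((574.2,217,89),2.1)
E
```

```text
time_s: 14.93
tcp_pos: [574.2, 217.2, 112.0]
eef_rot: [0.694, 0.72, 0.0, 0.0]
contact_force: [0.9, 0.8, 3.3]
width: 0.55
time_s: 15.1
tcp_pos: [574.4, 217.3, 100.1]
eef_rot: [0.694, 0.72, 0.0, 0.0]
contact_force: [0.3, 0.2, 4.6]
width: 0.554
time_s: 15.35
tcp_pos: [574.1, 217.1, 87.3]
eef_rot: [0.694, 0.72, -0.0, -0.0]
contact_force: [-0.2, 0.4, 3.2]
width: 0.552
t 15.35 tcp [574.1 217.1  87.3] w 0.552 F [-0.2  0.4  3.2] shift [-0.001  0.001 -0.017]
 jaw axis deg 2.0 x axis deg 92.0 tilt z [-0.001 -0.    -1.   ]
 rz total (units) -0.001 deg 0.1
```

```bash
python3 -m pendant '[[[0.75,0,0,0,0,0,0],[0.75,0,0,0,0,0,0],[0.75,0,0,0,0,0,0],[0.75,0,0,0,0,0,0],[0.75,0,0,-0.2,0,0,0],[0.75,0,0,-0.4,0,0,0],[0.75,0,0,-0.4,0,0,0],[0.75,-0.26,0,-0.3,0,0,0],[0.75,0,0,-0.23,0,0,0],[0.75,0,0,0,0,0,0]]]'
python3 -m pendant '[[[0.75,0,0,0,0,0,0],[0.75,0,0,0,0,0,0]]]'
python3 - <<'E'
from h import *
rows((574.2,190,240),2.1)
im=bot.read_camera("wrist"); c=bot.get_calibration("wrist")
cv2.imwrite("pics/f1.png",cv2.resize(im[95:280,255:385],None,fx=3,fy=3,interpolation=cv2.INTER_CUBIC)[:,:,::-1])
i=bot.read_camera("scene"); s=bot.get_calibration("scene"); print([np.r_[r,at(s,r[:2],14)].round(1) for r in rec("scene","puck_1_center")])
i2=bot.read_camera("side"); 
a=cv2.resize(i[140:240,170:270],(555,555),interpolation=cv2.INTER_CUBIC)
cv2.imwrite("pics/f1.png",np.hstack([cv2.imread("pics/f1.png")[:,:240*2],a[:,:,::-1]][:1]+[cv2.resize(a[:,:,::-1],(400,555))]) )
E
```

```text
time_s: 16.18
tcp_pos: [576.7, 190.2, 246.3]
eef_rot: [0.695, 0.719, 0.003, 0.002]
contact_force: [0.2, 0.2, -0.2]
width: 0.752
time_s: 16.35
tcp_pos: [574.7, 191.5, 240.8]
eef_rot: [0.694, 0.72, -0.0, -0.0]
contact_force: [-0.3, -0.2, -0.3]
width: 0.748
t 16.35 tcp [574.7 191.5 240.8] w 0.748 F [-0.3 -0.2 -0.3] shift [-0.015 -0.006  0.008]
 jaw axis deg 2.1 x axis deg 92.1 tilt z [-0.001 -0.    -1.   ]
 rz total (units) -0.0 deg 0.0
[array([ 361.2,  261.6,    0.9,  562. , -154.7,   14. ]), array([233.8, 302.3,   0.9, 346.5,  32.9,  14. ]), array([263.7, 269.2,   0.7, 451. ,  25.5,  14. ]), array([ 477.2,  308.9,    0.6,  539. , -407.2,   14. ])]
```

View pics/f1.png

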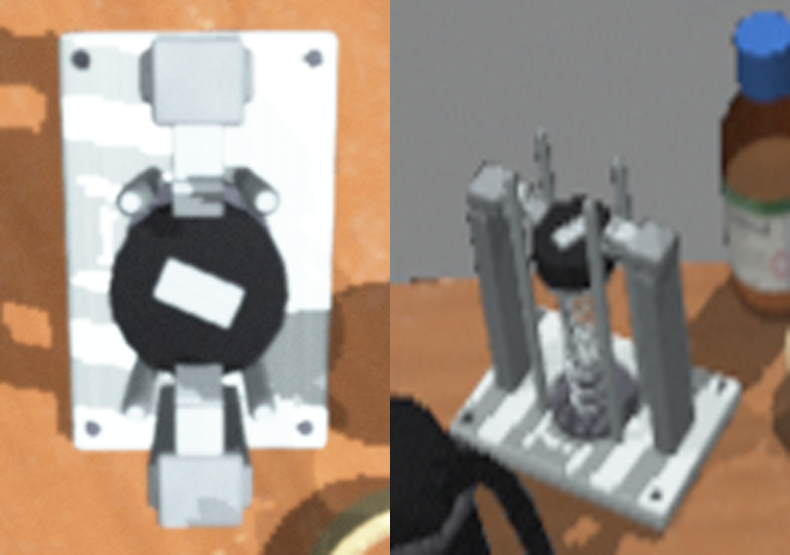

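The first puck sits flat under both catch noses, and both catches are closed. On to puck 2.

```bash
python3 -m pendant '[[[0.75,-0.36,-0.16,0,0,0,0],[0.75,-0.36,-0.16,0,0,0,0],[0.75,-0.36,-0.16,0,0,0,0],[0.75,-0.36,-0.16,0,0,0,0],[0.75,-0.36,-0.16,0,0,0,0],[0.75,-0.36,-0.16,0,0,0,0],[0.75,-0.36,-0.16,0,0,0,0],[0.75,-0.36,-0.14,0.1,0,0,0],[0.75,0,0,0.4,0,0,0],[0.75,0,0,0.4,0,0,0]]]'
python3 -m pendant '[[[0.75,0,0,0.27,0,0,0],[0.75,0,0,0,0,0,0],[0.75,0,0,0,0,0,0],[0.75,0,0,0,0,0,0],[0.75,0,0,0,0,0,0]]]'
python3 - <<'E'
from h import *
puck("p2",(456.6,-81.9))
rows((456.6,-82,2),2.1)
E
```

```text
time_s: 17.38
tcp_pos: [459.5, -103.2, 151.3]
eef_rot: [0.696, 0.718, 0.001, 0.002]
contact_force: [2.3, 0.7, -2.1]
width: 0.754
time_s: 17.8
tcp_pos: [460.2, -101.1, 126.1]
eef_rot: [0.694, 0.72, 0.001, 0.001]
contact_force: [-0.0, -0.4, -0.3]
width: 0.753
expected px [317. 204.]
 px 318.6 202.0 axes [64.3 64.7] at z=7: [458.  -81.6   7. ] z=14: [458.  -80.3  14. ]
t 17.85 tcp [ 460.2 -101.1  126. ] w 0.747 F [-0.1  0.6 -0.1] shift [ 0.193 -0.032  1.239]
 jaw axis deg 2.1 x axis deg 92.1 tilt z [ 0.002 -0.    -1.   ]
 rz total (units) -0.0 deg 0.0
```

```bash
python3 -m pendant '[[[0.75,0.205,-0.015,0.12,0,0,0],[0.75,0,0,0.35,0,0,0],[0.75,0,0,0.35,0,0,0],[0.75,0,0,0.25,0,0,0],[0.75,0,0,0.1,0,0,0],[0.75,0,0,0.07,0,0,0],[0.75,0,0,0,0,0,0],[0.75,0,0,0,0,0,0]]]'
python3 -m pendant '[[[0,0,0,0,0,0,0],[0,0,0,0,0,0,0],[0,0,0,0,0,0,0],[0,0,0,0,0,0,0],[0,0,0,0,0,0,0],[0,0,0,0,0,0,0],[0,0,0,0,0,0,0]]]'
python3 -m pendant '[[[0,0,0,-0.1,0,0,0],[0,0,0,-0.3,0,0,0],[0,0,0,-0.4,0,0,0],[0,0,0,-0.4,0,0,0],[0,0,0,-0.4,0,0,0],[0,0,0,-0.3,0,0,0],[0,0,0,0,0,0,0]]]'
python3 - <<'E'
from h import *
rows((574.2,217,150),2.1)
E
```

```text
time_s: 18.52
tcp_pos: [457.8, -80.8, 1.7]
eef_rot: [0.694, 0.72, 0.0, 0.001]
contact_force: [0.2, 0.0, -0.1]
width: 0.745
time_s: 19.1
tcp_pos: [458.0, -80.8, 2.2]
eef_rot: [0.694, 0.72, 0.001, 0.001]
contact_force: [-2.3, 0.5, 24.3]
width: 0.56
time_s: 19.68
tcp_pos: [458.7, -81.0, 196.4]
eef_rot: [0.694, 0.72, 0.003, 0.003]
contact_force: [0.5, -0.7, -0.4]
width: 0.555
t 19.6833 tcp [458.7 -81.  196.4] w 0.555 F [ 0.5 -0.7 -0.4] shift [2.937 1.256 0.471]
 jaw axis deg 2.0 x axis deg 92.0 tilt z [ 0.008 -0.001 -1.   ]
 rz total (units) -0.001 deg 0.1
```

```bash
python3 -m pendant '[[[0,0.367,0.157,0,0,0,0],[0,0.367,0.157,0,0,0,0],[0,0.367,0.157,0,0,0,0],[0,0.367,0.157,0,0,0,0],[0,0.367,0.157,0,0,0,0],[0,0.367,0.157,0,0,0,0],[0,0.367,0.157,0,0,0,0],[0,0.367,0.157,0,0,0,0],[0,0,0,0.2,0,0,0],[0,0,0,0.2,0,0,0]]]'
python3 -m pendant '[[[0,0,0,0,0,0,0],[0,0,0,0,0,0,0],[0,0,0,0,0,0,0],[0,0,0,0,0,0,0]]]'
python3 - <<'E'
from h import *
rows((574.2,217,128),2.1)
E
```

```text
time_s: 20.52
tcp_pos: [572.5, 219.7, 150.8]
eef_rot: [0.693, 0.721, 0.001, 0.0]
contact_force: [0.8, -0.0, -2.2]
width: 0.552
time_s: 20.85
tcp_pos: [572.8, 217.0, 152.0]
eef_rot: [0.695, 0.719, 0.001, 0.0]
contact_force: [0.1, 1.0, 0.0]
width: 0.555
t 20.85 tcp [572.8 217.  152. ] w 0.555 F [0.1 1.  0. ] shift [-0.001  0.014  0.24 ]
 jaw axis deg 2.0 x axis deg 92.0 tilt z [ 0.002  0.001 -1.   ]
 rz total (units) -0.001 deg 0.1
```

```bash
python3 -m pendant '[[[0,0,0.014,0,0,0,0],[0,0,0,0,0,0,0],[0,0,0,0.12,0,0,0],[0,0,0,0.12,0,0,0],[0,0,0,0,0,0,0],[0,0,0,0,0,0,0]]]'
python3 -m pendant '[[[0,0,0,0.06,0,0,0],[0,0,0,0.06,0,0,0],[0,0,0,0.06,0,0,0]]]'; python3 -m pendant '[[[0,0,0,0.06,0,0,0],[0,0,0,0.06,0,0,0]]]';python3 -m pendant '[[[0,0,0,0.06,0,0,0],[0,0,0,0.05,0,0,0],[0,0,0,0,0,0,0]]]'
python3 - <<'E'
from h import *
rows((574.2,217,87),2.1)
E
```

```text
time_s: 21.35
tcp_pos: [573.7, 217.1, 126.6]
eef_rot: [0.694, 0.72, -0.0, -0.0]
contact_force: [-0.2, 0.9, -1.2]
width: 0.551
time_s: 21.6
tcp_pos: [574.0, 217.3, 108.5]
eef_rot: [0.694, 0.72, 0.0, 0.0]
contact_force: [1.2, -1.1, 0.2]
width: 0.555
time_s: 21.77
tcp_pos: [574.0, 217.4, 96.1]
eef_rot: [0.694, 0.72, 0.0, 0.0]
contact_force: [1.1, 1.1, 6.0]
width: 0.547
time_s: 22.02
tcp_pos: [573.7, 217.2, 84.5]
eef_rot: [0.694, 0.72, -0.0, -0.0]
contact_force: [1.9, 1.2, 4.6]
width: 0.551
t 22.0167 tcp [573.7 217.2  84.5] w 0.551 F [1.9 1.2 4.6] shift [-0.002  0.005 -0.025]
 jaw axis deg 2.0 x axis deg 92.0 tilt z [-0. -0. -1.]
 rz total (units) -0.001 deg 0.1
```

```bash
python3 -m pendant '[[[0.75,0,0,0,0,0,0],[0.75,0,0,0,0,0,0],[0.75,0,0,0,0,0,0],[0.75,0,0,0,0,0,0],[0.75,0,0,-0.2,0,0,0],[0.75,0,0,-0.4,0,0,0],[0.75,0,0,-0.4,0,0,0],[0.75,-0.26,0,-0.3,0,0,0],[0.75,0,0,-0.25,0,0,0],[0.75,0,0,0,0,0,0]]]'
python3 - <<'E'
from h import *
im=bot.read_camera("wrist"); cv2.imwrite("pics/f2w.png",im[:,:,::-1]); im=bot.read_camera("scene"); cv2.imwrite("pics/f2s.png",im[:,:,::-1]); rows((565,-172,124))
E
python3 -m pendant '[[[0.75,-0.36,-0.02,0,0,0,0],[0.75,-0.36,-0.02,0,0,0,0],[0.75,-0.36,-0.02,0,0,0,0],[0.75,-0.36,-0.02,0,0,0,0],[0.75,-0.36,-0.02,0,0,0,0],[0.75,-0.36,-0.02,0,0,0,0],[0.75,-0.36,-0.02,0,0,0,0],[0.75,-0.36,-0.02,0,0,0,0],[0.75,-0.36,-0.02,0,0,0,0],[0.75,-0.36,-0.02,0.1,0,0,0]]]'
python3 -m pendant '[[[0.75,0,0,0.35,0,0,0],[0.75,0,0,0.37,0,0,0],[0.75,0,0,0.35,0,0,0],[0.75,0,0,0,0,0,0],[0.75,0,0,0,0,0,0],[0.75,0,0,0,0,0,0],[0.75,0,0,0,0,0,0]]]'
python3 - <<'E'
from h import *
puck("p3",(563.4,-150.7))
rows((563.4,-150.7,2),2.1)
E
```

```text
time_s: 22.85
tcp_pos: [576.2, 190.2, 245.5]
eef_rot: [0.695, 0.719, 0.003, 0.002]
contact_force: [-0.0, 0.9, 0.7]
width: 0.749
t 22.95 tcp [574.6 191.4 240.9] w 0.751 F [-0.7 -0.  -1.3] shift [-3.629 -0.227  1.166]
 jaw axis deg 2.0 x axis deg 92.0 tilt z [ 0.001  0.001 -1.   ]
time_s: 23.78
tcp_pos: [567.4, -170.6, 230.4]
eef_rot: [0.694, 0.72, 0.0, 0.0]
contact_force: [0.7, 0.7, 0.4]
width: 0.748
time_s: 24.37
tcp_pos: [568.3, -169.3, 125.4]
eef_rot: [0.694, 0.72, 0.001, 0.001]
contact_force: [0.2, 0.7, 0.3]
width: 0.751
expected px [315. 205.]
 px 318.5 201.9 axes [64.5 65.2] at z=7: [ 566.  -149.6    7. ] z=14: [ 566.  -148.3   14. ]
t 24.4167 tcp [ 568.3 -169.3  125.3] w 0.751 F [ 0.2 -0.4 -0.6] shift [ 0.189 -0.045  1.233]
 jaw axis deg 2.1 x axis deg 92.1 tilt z [ 0.002 -0.001 -1.   ]
 rz total (units) -0.0 deg 0.0
```

```bash
python3 -c "
import cv2,numpy as np
a=cv2.resize(cv2.imread('pics/p3.png'),(480,360)); b=cv2.imread('pics/f2w.png')[95:280,245:395]; b=cv2.resize(b,(292,360),interpolation=cv2.INTER_CUBIC); cv2.imwrite('pics/v12.png',np.hstack([a,b]))"
```

```text
(no output)
```

View pics/v12.png

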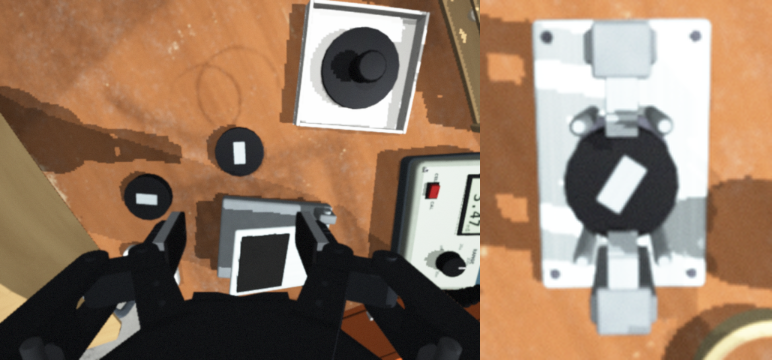

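Puck 2 is caught under both catches. Puck 3 is clear of the paddle base, and puck 4 lies at (147,198) in the left half of the view. I'll grasp puck 3.

```bash
python3 -m pendant '[[[0.75,0.206,-0.016,0.12,0,0,0],[0.75,0,0,0.35,0,0,0],[0.75,0,0,0.35,0,0,0],[0.75,0,0,0.25,0,0,0],[0.75,0,0,0.1,0,0,0],[0.75,0,0,0.063,0,0,0],[0.75,0,0,0,0,0,0],[0.75,0,0,0,0,0,0]]]'
python3 -m pendant '[[[0,0,0,0,0,0,0],[0,0,0,0,0,0,0],[0,0,0,0,0,0,0],[0,0,0,0,0,0,0],[0,0,0,0,0,0,0],[0,0,0,0,0,0,0],[0,0,0,0,0,0,0]]]'
python3 -m pendant '[[[0,0,0,-0.1,0,0,0],[0,0,0,-0.3,0,0,0],[0,0,0,-0.4,0,0,0],[0,0,0,-0.4,0,0,0],[0,0,0,-0.4,0,0,0],[0,0,0,-0.3,0,0,0],[0,0,0,0,0,0,0],[0,0,0,0,0,0,0],[0,0,0,0,0,0,0]]]'
python3 - <<'E'
from h import *
rows((574.2,217,150),2.1)
E
```

```text
time_s: 25.08
tcp_pos: [565.9, -149.0, 1.7]
eef_rot: [0.694, 0.72, 0.0, 0.001]
contact_force: [1.1, 0.8, 0.2]
width: 0.747
time_s: 25.67
tcp_pos: [566.0, -149.0, 2.2]
eef_rot: [0.694, 0.72, 0.001, 0.001]
contact_force: [-3.5, 1.4, 18.5]
width: 0.556
time_s: 26.42
tcp_pos: [564.9, -148.5, 190.5]
eef_rot: [0.694, 0.72, 0.0, 0.0]
contact_force: [-0.5, 0.2, -1.0]
width: 0.552
t 26.4167 tcp [ 564.9 -148.5  190.5] w 0.552 F [-0.5  0.2 -1. ] shift [3.65  0.223 0.405]
 jaw axis deg 2.0 x axis deg 92.0 tilt z [ 0.  0. -1.]
 rz total (units) -0.001 deg 0.1
```

```bash
python3 -m pendant '[[[0,0.37,0.022,0,0,0,0],[0,0.37,0.022,0,0,0,0],[0,0.37,0.022,0,0,0,0],[0,0.37,0.022,0,0,0,0],[0,0.37,0.022,0,0,0,0],[0,0.37,0.022,0,0,0,0],[0,0.37,0.022,0,0,0,0],[0,0.36,0.022,0,0,0,0],[0,0.35,0.022,0,0,0,0],[0,0.35,0.022,0,0,0,0]]]'
python3 -m pendant '[[[0,0,0,0.2,0,0,0],[0,0,0,0.2,0,0,0],[0,0,0,0,0,0,0],[0,0,0,0,0,0,0],[0,0,0,0,0,0,0],[0,0,0,0,0,0,0]]]'
python3 - <<'E'
from h import *
rows((574.2,217,128),2.1)
E
```

```text
time_s: 27.25
tcp_pos: [573.4, 218.6, 189.3]
eef_rot: [0.694, 0.72, -0.001, -0.0]
contact_force: [0.3, -0.5, -0.8]
width: 0.555
time_s: 27.75
tcp_pos: [574.6, 216.6, 151.2]
eef_rot: [0.695, 0.719, 0.001, 0.0]
contact_force: [0.3, 0.3, -0.3]
width: 0.557
t 27.75 tcp [574.6 216.6 151.2] w 0.557 F [ 0.3  0.3 -0.3] shift [ 0.004 -0.004  0.232]
 jaw axis deg 2.0 x axis deg 92.0 tilt z [ 0.001  0.    -1.   ]
 rz total (units) -0.001 deg 0.1
```

```bash
python3 -m pendant '[[[0,0.003,-0.002,0,0,0,0],[0,0,0,0,0,0,0],[0,0,0,0.12,0,0,0],[0,0,0,0.12,0,0,0],[0,0,0,0,0,0,0],[0,0,0,0,0,0,0]]]'
python3 -m pendant '[[[0,0,0,0.06,0,0,0],[0,0,0,0.06,0,0,0],[0,0,0,0.06,0,0,0]]]'; python3 -m pendant '[[[0,0,0,0.06,0,0,0],[0,0,0,0.06,0,0,0]]]';python3 -m pendant '[[[0,0,0,0.06,0,0,0],[0,0,0,0.05,0,0,0],[0,0,0,0,0,0,0]]]'
python3 - <<'E'
from h import *
rows((574.2,217,86),2.1)
E
```

```text
time_s: 28.25
tcp_pos: [573.9, 217.0, 126.3]
eef_rot: [0.694, 0.72, -0.0, -0.0]
contact_force: [-0.1, 0.7, -0.4]
width: 0.55
time_s: 28.5
tcp_pos: [574.3, 217.3, 108.2]
eef_rot: [0.694, 0.72, 0.001, 0.0]
contact_force: [1.1, 0.3, 2.3]
width: 0.552
time_s: 28.67
tcp_pos: [574.2, 217.2, 95.9]
eef_rot: [0.694, 0.72, 0.0, 0.0]
contact_force: [0.4, 0.3, 5.1]
width: 0.553
time_s: 28.92
tcp_pos: [574.1, 217.1, 84.3]
eef_rot: [0.694, 0.72, 0.0, 0.0]
contact_force: [2.3, 1.6, 5.8]
width: 0.552
t 28.9167 tcp [574.1 217.1  84.3] w 0.552 F [2.3 1.6 5.8] shift [-0.002  0.001 -0.017]
 jaw axis deg 2.0 x axis deg 92.0 tilt z [ 0. -0. -1.]
 rz total (units) -0.001 deg 0.1
```

```bash
python3 -m pendant '[[[0.75,0,0,0,0,0,0],[0.75,0,0,0,0,0,0],[0.75,0,0,0,0,0,0],[0.75,0,0,0,0,0,0],[0.75,0,0,-0.2,0,0,0],[0.75,0,0,-0.4,0,0,0],[0.75,0,0,-0.4,0,0,0],[0.75,-0.26,0,-0.3,0,0,0],[0.75,0,0,-0.25,0,0,0],[0.75,0,0,0,0,0,0]]]'
python3 - <<'E'
from h import *
im=bot.read_camera("wrist"); cv2.imwrite("pics/f3w.png",im[:,:,::-1]); im=bot.read_camera("scene"); cv2.imwrite("pics/f3s.png",im[:,:,::-1]); rows((470,-224,124))
E
python3 -m pendant '[[[0.75,-0.374,-0.108,0,0,0,0],[0.75,-0.374,-0.108,0,0,0,0],[0.75,-0.374,-0.108,0,0,0,0],[0.75,-0.374,-0.108,0,0,0,0],[0.75,-0.374,-0.108,0,0,0,0],[0.75,-0.374,-0.108,0,0,0,0],[0.75,-0.374,-0.108,0,0,0,0],[0.75,-0.374,-0.108,0,0,0,0],[0.75,-0.374,-0.108,0,0,0,0],[0.75,-0.374,-0.108,0,0,0,0]]]'
python3 -m pendant '[[[0.75,-0.37,-0.11,0.1,0,0,0],[0.75,0,0,0.35,0,0,0],[0.75,0,0,0.37,0,0,0],[0.75,0,0,0.35,0,0,0],[0.75,0,0,0,0,0,0],[0.75,0,0,0,0,0,0],[0.75,0,0,0,0,0,0],[0.75,0,0,0,0,0,0]]]'
python3 - <<'E'
from h import *
puck("p4",(468,-203))
rows((468,-203,2),2.1)
a=cv2.resize(cv2.imread('pics/p4.png'),(480,360)); b=cv2.imread('pics/f3w.png')[95:280,245:395]; b=cv2.resize(b,(292,360),interpolation=cv2.INTER_CUBIC); cv2.imwrite('pics/v13.png',np.hstack([a,b]))
E
```

```text
time_s: 29.75
tcp_pos: [576.4, 190.1, 245.1]
eef_rot: [0.695, 0.719, 0.003, 0.002]
contact_force: [0.0, -0.5, 0.1]
width: 0.749
t 29.85 tcp [574.8 191.4 240.6] w 0.754 F [1.  1.  0.6] shift [-4.115 -1.197  1.162]
 jaw axis deg 2.0 x axis deg 92.0 tilt z [ 0.001  0.001 -1.   ]
time_s: 30.68
tcp_pos: [479.2, -187.5, 239.1]
eef_rot: [0.694, 0.72, -0.0, -0.001]
contact_force: [0.4, -1.2, 0.7]
width: 0.746
time_s: 31.35
tcp_pos: [471.3, -224.0, 124.9]
eef_rot: [0.694, 0.72, 0.0, 0.001]
contact_force: [0.0, -1.0, -0.6]
width: 0.751
expected px [317. 202.]
 px 318.9 199.9 axes [65.2 65.9] at z=7: [ 469.3 -202.6    7. ] z=14: [ 469.3 -201.3   14. ]
t 31.4 tcp [ 471.3 -223.9  124.9] w 0.75 F [ 0.7 -0.1  0.1] shift [ 0.212 -0.028  1.228]
 jaw axis deg 2.1 x axis deg 92.1 tilt z [ 0.002 -0.001 -1.   ]
 rz total (units) -0.0 deg 0.0
```

View pics/v13.png

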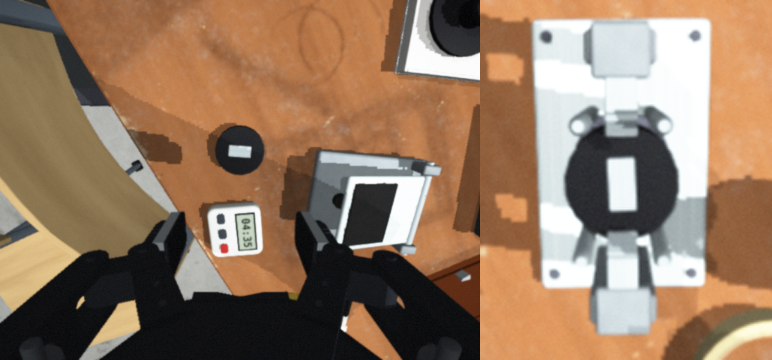

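Puck 3 is caught. Puck 4 is clear, with the timer beyond it. I'll grasp puck 4.

```bash
python3 -m pendant '[[[0.75,0.223,-0.012,0.12,0,0,0],[0.75,0,0,0.35,0,0,0],[0.75,0,0,0.35,0,0,0],[0.75,0,0,0.25,0,0,0],[0.75,0,0,0.1,0,0,0],[0.75,0,0,0.06,0,0,0],[0.75,0,0,0,0,0,0],[0.75,0,0,0,0,0,0]]]'
python3 -m pendant '[[[0,0,0,0,0,0,0],[0,0,0,0,0,0,0],[0,0,0,0,0,0,0],[0,0,0,0,0,0,0],[0,0,0,0,0,0,0],[0,0,0,0,0,0,0],[0,0,0,0,0,0,0]]]'
python3 -m pendant '[[[0,0,0,-0.1,0,0,0],[0,0,0,-0.3,0,0,0],[0,0,0,-0.4,0,0,0],[0,0,0,-0.4,0,0,0],[0,0,0,-0.4,0,0,0],[0,0,0,-0.3,0,0,0],[0,0,0,0,0,0,0],[0,0,0,0,0,0,0],[0,0,0,0,0,0,0]]]'
python3 - <<'E'
from h import *
rows((574.2,217,150),2.1)
E
```

```text
time_s: 32.07
tcp_pos: [469.2, -201.9, 1.6]
eef_rot: [0.694, 0.72, 0.0, 0.001]
contact_force: [0.2, 0.4, 0.0]
width: 0.745
time_s: 32.65
tcp_pos: [469.3, -201.8, 2.0]
eef_rot: [0.694, 0.72, 0.0, 0.001]
contact_force: [-2.4, 2.3, 21.9]
width: 0.556
time_s: 33.4
tcp_pos: [468.4, -201.3, 190.3]
eef_rot: [0.694, 0.72, 0.0, 0.0]
contact_force: [-0.3, 0.2, -0.6]
width: 0.548
t 33.4 tcp [ 468.4 -201.3  190.3] w 0.548 F [-0.3  0.2 -0.6] shift [4.143 1.207 0.404]
 jaw axis deg 2.1 x axis deg 92.1 tilt z [ 0.  0. -1.]
 rz total (units) -0.001 deg 0.0
```

```bash
python3 -m pendant '[[[0,0.377,0.11,0,0,0,0],[0,0.377,0.11,0,0,0,0],[0,0.377,0.11,0,0,0,0],[0,0.377,0.11,0,0,0,0],[0,0.377,0.11,0,0,0,0],[0,0.377,0.11,0,0,0,0],[0,0.377,0.11,0,0,0,0],[0,0.377,0.11,0,0,0,0],[0,0.377,0.11,0,0,0,0],[0,0.377,0.11,0,0,0,0]]]'
python3 -m pendant '[[[0,0.373,0.107,0,0,0,0],[0,0,0,0.2,0,0,0],[0,0,0,0.2,0,0,0],[0,0,0,0,0,0,0],[0,0,0,0,0,0,0],[0,0,0,0,0,0,0],[0,0,0,0,0,0,0]]]'
python3 - <<'E'
from h import *
rows((574.2,217,128),2.1)
E
```

```text
time_s: 34.23
tcp_pos: [564.6, 181.1, 189.1]
eef_rot: [0.694, 0.72, -0.001, -0.0]
contact_force: [0.7, -0.4, -0.2]
width: 0.559
time_s: 34.82
tcp_pos: [574.8, 216.5, 151.2]
eef_rot: [0.695, 0.719, 0.0, 0.0]
contact_force: [0.4, -0.1, 0.3]
width: 0.552
t 34.8167 tcp [574.8 216.5 151.2] w 0.552 F [ 0.4 -0.1  0.3] shift [ 0.006 -0.007  0.232]
 jaw axis deg 2.0 x axis deg 92.0 tilt z [ 0.001  0.    -1.   ]
 rz total (units) -0.001 deg 0.1
```

```bash
python3 -m pendant '[[[0,0.003,-0.003,0,0,0,0],[0,0,0,0,0,0,0],[0,0,0,0.12,0,0,0],[0,0,0,0.12,0,0,0],[0,0,0,0,0,0,0],[0,0,0,0,0,0,0]]]'
python3 -m pendant '[[[0,0,0,0.06,0,0,0],[0,0,0,0.06,0,0,0],[0,0,0,0.06,0,0,0]]]'; python3 -m pendant '[[[0,0,0,0.06,0,0,0],[0,0,0,0.06,0,0,0]]]';python3 -m pendant '[[[0,0,0,0.06,0,0,0],[0,0,0,0.05,0,0,0],[0,0,0,0,0,0,0]]]'
python3 - <<'E'
from h import *
rows((574.2,217,86),2.1)
E
python3 -m pendant '[[[0.75,0,0,0,0,0,0],[0.75,0,0,0,0,0,0],[0.75,0,0,0,0,0,0],[0.75,0,0,0,0,0,0],[0.75,0,0,-0.2,0,0,0],[0.75,0,0,-0.4,0,0,0],[0.75,0,0,-0.4,0,0,0],[0.75,-0.26,0,-0.3,0,0,0],[0.75,0,0,-0.25,0,0,0],[0.75,0,0,0,0,0,0]]]'
python3 - <<'E'
from h import *
im=bot.read_camera("wrist"); cv2.imwrite("pics/f4w.png",im[:,:,::-1]); i=bot.read_camera("scene"); rows((678,-65,26),2)
b=cv2.resize(im[95:280,245:395],(320,395),interpolation=cv2.INTER_CUBIC); a=cv2.resize(i[140:340,180:420],(474,395),interpolation=cv2.INTER_CUBIC); cv2.imwrite('pics/v14.png',np.hstack([b,a])[:,:,::-1])
E
```

```text
time_s: 35.32
tcp_pos: [574.1, 217.0, 126.4]
eef_rot: [0.694, 0.72, -0.0, -0.0]
contact_force: [0.3, -0.1, 0.1]
width: 0.554
time_s: 35.57
tcp_pos: [574.5, 217.2, 108.3]
eef_rot: [0.694, 0.72, 0.001, 0.0]
contact_force: [-1.7, 0.0, 20.1]
width: 0.555
time_s: 35.73
tcp_pos: [574.5, 217.1, 96.1]
eef_rot: [0.694, 0.72, 0.0, 0.0]
contact_force: [0.2, -0.4, 7.0]
width: 0.556
time_s: 35.98
tcp_pos: [574.5, 217.1, 84.6]
eef_rot: [0.694, 0.72, 0.0, 0.0]
contact_force: [0.6, 1.3, 6.6]
width: 0.554
t 35.9833 tcp [574.5 217.1  84.6] w 0.554 F [0.6 1.3 6.6] shift [-0.001 -0.003 -0.014]
 jaw axis deg 2.0 x axis deg 92.0 tilt z [ 0.001  0.    -1.   ]
 rz total (units) -0.001 deg 0.1
time_s: 36.82
tcp_pos: [576.6, 190.0, 245.1]
eef_rot: [0.695, 0.719, 0.003, 0.002]
contact_force: [-0.3, 0.9, 0.0]
width: 0.748
t 36.9167 tcp [575.1 191.3 240.6] w 0.753 F [-0.4 -0.6 -0.6] shift [-2.599  0.935  2.145]
 jaw axis deg 2.0 x axis deg 92.0 tilt z [ 0.001  0.001 -1.   ]
 rz total (units) 0.001 deg -0.0
```

View pics/v14.png

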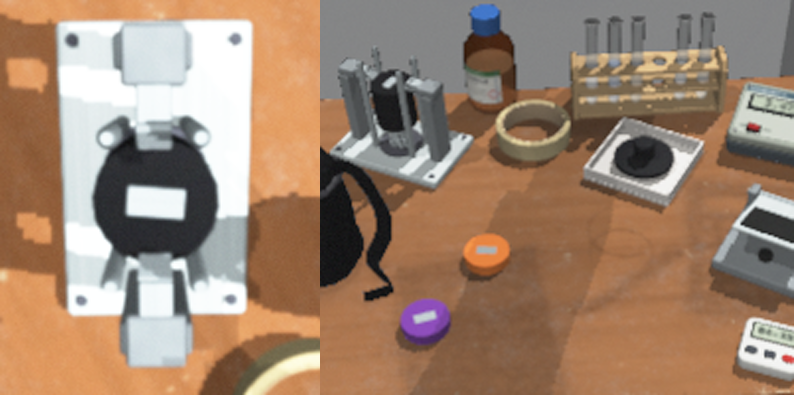

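All four pucks are in, the catches are closed, and no black puck is left on the table. The cap is in the tray; I'll fetch it.

```bash
python3 -m pendant '[[[0.65,-0.36,0,0,0,0,0],[0.65,-0.36,0,0,0,0,0],[0.65,-0.36,0,0,0,0,0],[0.65,-0.36,0,0,0,0,0],[0.65,-0.36,0.18,0,0,0,0],[0.65,-0.36,0.2,0,0,0,0],[0.65,-0.36,0.2,0,0,0,0],[0.65,-0.33,0.2,0,0,0,0],[0.65,0,0.15,0.3,0,0,0],[0.65,0,0,0.4,0,0,0]]]'
python3 -m pendant '[[[0.65,0,0,0.4,0,0,0],[0.65,0,0,0,0,0,0],[0.65,0,0,0,0,0,0],[0.65,0,0,0,0,0,0],[0.65,0,0,0,0,0,0]]]'
python3 - <<'E'
from h import *
im=puck("c1",(677.5,-65),15); rows((677.5,-65,20),2)
c=bot.get_calibration("wrist"); print(proj(c,[(677.5,-65,37),(677.5,-65,15)]))
E
```

```text
time_s: 37.75
tcp_pos: [680.4, -92.5, 169.1]
eef_rot: [0.695, 0.719, 0.001, 0.001]
contact_force: [1.5, 1.1, -2.0]
width: 0.649
time_s: 38.17
tcp_pos: [679.1, -90.5, 132.8]
eef_rot: [0.694, 0.72, 0.001, 0.001]
contact_force: [0.1, 0.5, 1.0]
width: 0.654
expected px [319. 195.]
 px 318.7 193.4 axes [92.5 93.8] at z=7: [677.  -65.3   7. ] z=14: [676.9 -64.1  14. ]
t 38.2167 tcp [679.  -90.4 132.6] w 0.651 F [ 0.5 -0.1 -0.4] shift [ 0.255 -0.009  1.125]
 jaw axis deg 2.1 x axis deg 92.1 tilt z [ 0.003 -0.    -1.   ]
 rz total (units) 0.001 deg -0.1
[[319.60789776 199.95343163]
 [319.59296628 194.82339616]]
```

```bash
python3 -m pendant '[[[0.65,0.255,-0.012,0.1,0,0,0],[0.65,0,0,0.35,0,0,0],[0.65,0,0,0.35,0,0,0],[0.65,0,0,0.2,0,0,0],[0.65,0,0,0.08,0,0,0],[0.65,0,0,0.05,0,0,0],[0.65,0,0,0,0,0,0],[0.65,0,0,0,0,0,0]]]'
python3 -m pendant '[[[0,0,0,0,0,0,0],[0,0,0,0,0,0,0],[0,0,0,0,0,0,0],[0,0,0,0,0,0,0],[0,0,0,0,0,0,0],[0,0,0,0,0,0,0],[0,0,0,0,0,0,0],[0,0,0,0,0,0,0],[0,0,0,0,0,0,0]]]'
python3 -m pendant '[[[0,0,0,-0.1,0,0,0],[0,0,0,-0.3,0,0,0],[0,0,0,-0.4,0,0,0],[0,0,0,-0.4,0,0,0],[0,0,0,-0.4,0,0,0],[0,0,0,-0.4,0,0,0],[0,0,0,-0.2,0,0,0],[0,0,0,0,0,0,0],[0,0,0,0,0,0,0]]]'
python3 - <<'E'
from h import *
rows((574.5,217.4,180),2)
E
```

```text
time_s: 38.88
tcp_pos: [676.9, -65.1, 19.0]
eef_rot: [0.694, 0.72, 0.001, 0.001]
contact_force: [0.8, 0.1, 0.4]
width: 0.651
time_s: 39.63
tcp_pos: [676.6, -65.1, 18.6]
eef_rot: [0.694, 0.72, 0.001, 0.001]
contact_force: [-3.7, 0.7, 12.1]
width: 0.283
time_s: 40.38
tcp_pos: [676.2, -65.1, 238.8]
eef_rot: [0.694, 0.72, 0.001, 0.001]
contact_force: [-1.0, 1.5, -1.6]
width: 0.281
t 40.3833 tcp [676.2 -65.1 238.8] w 0.281 F [-1.   1.5 -1.6] shift [ 2.859 -0.917  0.585]
 jaw axis deg 2.0 x axis deg 92.0 tilt z [ 0.002 -0.    -1.   ]
 rz total (units) 0.0 deg -0.0
```

```bash
python3 -m pendant '[[[0,0.1,-0.3,0,0,0,0],[0,0.2,-0.3,0,0,0,0],[0,0.25,-0.3,0,0,0,0],[0,0.37,-0.017,0,0,0,0],[0,0.37,0,0,0,0,0],[0,0.37,0,0,0,0,0],[0,0.37,0,0,0,0,0],[0,0.37,0,0,0,0,0],[0,0.3,0,0,0,0,0],[0,0.159,0,0,0,0,0]]]'
python3 -m pendant '[[[0,0,0,0.3,0,0,0],[0,0,0,0.3,0,0,0],[0,0,0,0.16,0,0,0],[0,0,0,0,0,0,0],[0,0,0,0,0,0,0],[0,0,0,0,0,0,0],[0,0,0,0,0,0,0]]]'
python3 - <<'E'
from h import *
rows((574.5,217.4,146),2)
E
```

```text
time_s: 41.22
tcp_pos: [573.6, 221.5, 236.0]
eef_rot: [0.693, 0.721, -0.001, -0.001]
contact_force: [-0.3, 0.6, -0.3]
width: 0.28
time_s: 41.8
tcp_pos: [575.5, 217.3, 162.4]
eef_rot: [0.694, 0.72, 0.001, 0.0]
contact_force: [0.6, 0.4, -0.6]
width: 0.286
t 41.8 tcp [575.5 217.3 162.4] w 0.286 F [ 0.6  0.4 -0.6] shift [ 0.001 -0.01   0.164]
 jaw axis deg 2.0 x axis deg 92.0 tilt z [ 0.002  0.001 -1.   ]
 rz total (units) 0.0 deg -0.0
```

```bash
python3 -m pendant '[[[0,0,-0.008,0.05,0,0,0],[0,0,0,0.03,0,0,0],[0,0,0,0.03,0,0,0],[0,0,0,0.02,0,0,0],[0,0,0,0,0,0,0]]]'
python3 -m pendant '[[[0,0,0,0.02,0,0,0],[0,0,0,0.015,0,0,0],[0,0,0,0,0,0,0]]]'
python3 - <<'E'
from h import *
rows((574.5,217.4,146),2)
E
```

```text
time_s: 42.22
tcp_pos: [574.0, 217.2, 147.7]
eef_rot: [0.694, 0.72, -0.0, -0.0]
contact_force: [-0.1, 1.4, -1.7]
width: 0.282
time_s: 42.47
tcp_pos: [574.5, 217.3, 146.2]
eef_rot: [0.694, 0.72, 0.001, 0.0]
contact_force: [-7.2, -1.2, 25.2]
width: 0.283
t 42.4667 tcp [574.5 217.3 146.2] w 0.283 F [-7.2 -1.2 25.2] shift [ 0.001 -0.     0.002]
 jaw axis deg 2.0 x axis deg 92.0 tilt z [ 0.001  0.001 -1.   ]
 rz total (units) 0.0 deg -0.0
```

```bash
python3 -m pendant '[[[0,0,0,-0.015,0,0,0],[0.6,0,0,0,0,0,0],[0.6,0,0,0,0,0,0],[0.6,0,0,0,0,0,0],[0.6,0,0,0,0,0,0],[0.6,0,0,-0.1,0,0,0],[0.6,0,0,-0.3,0,0,0],[0.6,0,0,-0.4,0,0,0],[0.6,-0.26,0,-0.3,0,0,0],[0.6,0,0,0,0,0,0]]]'
python3 -m pendant '[[[0.6,0,0,0,0,0,0],[0.6,0,0,0,0,0,0],[0.6,0,0,0,0,0,0]]]'
python3 - <<'E'
from h import *
rows((574.5,190,260),2)
im=bot.read_camera("wrist"); c=bot.get_calibration("wrist"); 
i=bot.read_camera("scene"); s=bot.get_calibration("scene"); j=bot.read_camera("side")
b=cv2.resize(im[60:290,225:415],(300,363),interpolation=cv2.INTER_CUBIC); a=cv2.resize(i[140:240,165:265],(250,363),interpolation=cv2.INTER_CUBIC);d=cv2.resize(j[255:385,235:335],(250,363),interpolation=cv2.INTER_CUBIC); cv2.imwrite('pics/v15.png',np.hstack([b,a,d])[:,:,::-1])
bot.get_calibration("side")
print("paddle",[np.r_[r,at(s,r[:2],56)].round(1) for r in rec("scene","paddle_press")])
E
```

```text
time_s: 43.3
tcp_pos: [577.3, 187.1, 262.8]
eef_rot: [0.696, 0.718, 0.003, 0.003]
contact_force: [1.0, -1.8, 0.5]
width: 0.599
time_s: 43.55
tcp_pos: [574.7, 191.8, 255.5]
eef_rot: [0.694, 0.72, -0.001, -0.0]
contact_force: [0.5, -0.5, 0.2]
width: 0.602
t 43.55 tcp [574.7 191.8 255.5] w 0.602 F [ 0.5 -0.5  0.2] shift [-0.017 -0.003 -0.045]
 jaw axis deg 2.1 x axis deg 92.1 tilt z [-0.001 -0.    -1.   ]
 rz total (units) 0.001 deg -0.1
paddle [array([ 409.2,  252.2,    0.6,  591.3, -248.1,   56. ])]
```

View pics/v15.png

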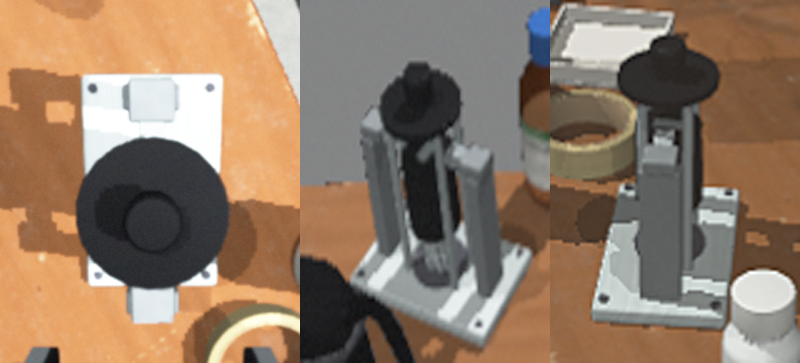

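The cap sits squarely on the rods in all three views. Now I'll locate the paddle from the stored p4 picture.

Run:
```python
from h import *
c=dict(bot.get_calibration("wrist")); s=bot.observe()
c["position"]=np.array(c["position"])-s["tcp_pos"]+[471.3,-223.9,124.9]
im=cv2.imread("pics/p4.png"); x0,y0=430,220; g=im[y0:345,x0:585]
m=(g.min(2)>185).astype(np.uint8); k,l,st,ce=cv2.connectedComponentsWithStats(m); i=1+np.argmax(st[1:,4]); print(st[i])
h=cv2.convexHull(cv2.findContours((l==i).astype(np.uint8),0,2)[0][0])
p=cv2.approxPolyDP(h,5,True)[:,0]+[x0,y0]; print(p.tolist())
d=(g.max(2)<60).astype(np.uint8); k,l,st,ce=cv2.connectedComponentsWithStats(d); i=1+np.argmax(st[1:,4]); print("pad",st[i]+[x0,y0,0,0,0],ce[i]+[x0,y0])
for q in p: print(q,"z35",at(c,q,35).round(),"z60",at(c,q,61).round())
q=ce[i]+[x0,y0]; print("pad c",at(c,q,48).round())
cv2.imwrite("pics/pad.png",cv2.resize(im[200:360,400:600],(800,640),interpolation=cv2.INTER_CUBIC)[:600])
```

```text
[  20   15  117   97 4349]
[[566, 237], [541, 322], [476, 331], [451, 323], [467, 236]]
pad [ 430  246   99   99 5260] [483.06806084 293.61558935]
[566 237] z35 [ 650. -218.   35.] z60 [ 629. -211.   61.]
[541 322] z35 [ 646. -287.   35.] z60 [ 626. -273.   61.]
[476 331] z35 [ 595. -296.   35.] z60 [ 581. -280.   61.]
[451 323] z35 [ 574. -290.   35.] z60 [ 562. -275.   61.]
[467 236] z35 [ 576. -220.   35.] z60 [ 564. -212.   61.]
pad c [ 588. -258.   48.]
```

```bash
python3 -m pendant '[[[0,-0.367,-0.007,0,0,0,0],[0,-0.367,-0.007,0,0,0,0],[0,-0.367,-0.007,0,0,0,0],[0,-0.367,-0.007,0,0,0,0],[0,-0.367,-0.007,0,0,0,0],[0,-0.367,-0.007,0,0,0,0],[0,-0.367,-0.007,0,0,0,0],[0,-0.367,-0.007,0,0,0,0],[0,-0.367,-0.007,0,0,0,0],[0,-0.367,-0.007,0,0,0,0]]]'
python3 -m pendant '[[[0,-0.367,-0.007,0,0,0,0],[0,-0.36,0,0,0,0,0],[0,0,0,0.3,0,0,0],[0,0,0,0.35,0,0,0],[0,0,0,0.35,0,0,0],[0,0,0,0.35,0,0,0],[0,0,0,0.25,0,0,0],[0,0,0,0,0,0,0],[0,0,0,0,0,0,0],[0,0,0,0,0,0,0]]]'
python3 - <<'E'
from h import *
rows((582,-248,58),2)
c=bot.get_calibration("wrist"); im=bot.read_camera("wrist"); i=bot.read_camera("scene"); j=bot.read_camera("side")
b=cv2.resize(im[180:480,140:500],(420,350)); s=bot.get_calibration("scene"); u=proj(s,[(582,-248,50)])[0].astype(int); a=cv2.resize(i[u[1]-60:u[1]+50,u[0]-60:u[0]+60],(380,350),interpolation=cv2.INTER_CUBIC); cv2.imwrite("pics/v16.png",np.hstack([b,a])[:,:,::-1])
E
```

```text
time_s: 44.58
tcp_pos: [581.0, -177.4, 256.0]
eef_rot: [0.694, 0.72, -0.0, -0.0]
contact_force: [0.1, -0.1, -0.1]
width: 0.001
time_s: 45.42
tcp_pos: [583.8, -248.8, 97.9]
eef_rot: [0.694, 0.72, 0.0, 0.001]
contact_force: [-0.1, -0.9, 0.6]
width: -0.001
t 45.4167 tcp [ 583.8 -248.8   97.9] w -0.001 F [-0.1 -0.9  0.6] shift [ 0.009 -0.018  0.399]
 jaw axis deg 2.0 x axis deg 92.0 tilt z [ 0.002 -0.001 -1.   ]
 rz total (units) 0.001 deg -0.0
```

View pics/v16.png

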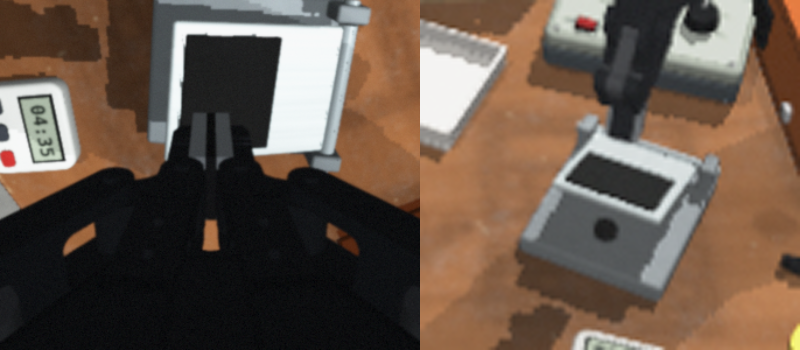

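Run:
```python
from h import *
c=bot.get_calibration("wrist")
f=lambda X,Y:(140+X*360/420,180+Y*300/350)
print((proj(c,[(583,-248.5,56),(583.8,-248.8,98)])-[140,180])*[420/360,350/300])
for n,u,z in(("freeTop",(175,25),61),("freeBot",(167,157),61),("hingeTop",(340,27),32),("hingeBot",(327,152),32)): print(n,at(c,f(*u),z).round())
```

```text
[[209.42908395  93.49821436]
 [211.37416227 131.54989952]]
freeTop [ 566. -214.   61.]
freeBot [ 563. -281.   61.]
hingeTop [ 652. -217.   32.]
hingeBot [ 653. -292.   32.]
```

```bash
python3 -m pendant '[[[0,0,-0.02,0.2,0,0,0],[0,0,0,0.2,0,0,0],[0,0,0,0.06,0,0,0],[0,0,0,0.06,0,0,0],[0,0,0,0.06,0,0,0],[0,0,0,0,0,0,0]]]'
python3 -m pendant '[[[0,0,0,0.05,0,0,0],[0,0,0,0.02,0,0,0],[0,0,0,0,0,0,0]]]'
python3 - <<'E'
from h import *
rows((581,-249,31.5),2)
E
```

```text
time_s: 46.07
tcp_pos: [581.3, -248.8, 38.2]
eef_rot: [0.694, 0.72, -0.0, 0.0]
contact_force: [-0.7, -0.9, 2.7]
width: -0.002
time_s: 46.32
tcp_pos: [581.4, -248.9, 32.0]
eef_rot: [0.694, 0.72, 0.0, 0.001]
contact_force: [-3.4, -0.4, 7.5]
width: -0.001
t 46.3167 tcp [ 581.4 -248.9   32. ] w -0.001 F [-3.4 -0.4  7.5] shift [-0.001 -0.004  0.005]
 jaw axis deg 2.0 x axis deg 92.0 tilt z [ 0.001 -0.001 -1.   ]
 rz total (units) 0.0 deg -0.0
```

```bash
python3 -m pendant '[[[0,0,0,0.015,0,0,0],[0,0,0,0,0,0,0],[0,0,0,0,0,0,0],[0,0,0,0,0,0,0],[0,0,0,0,0,0,0],[0,0,0,0,0,0,0],[0,0,0,0,0,0,0],[0,0,0,0,0,0,0],[0,0,0,0,0,0,0],[0,0,0,0,0,0,0]]]'
python3 -m pendant '[[[0,0,0,0,0,0,0],[0,0,0,0,0,0,0],[0,0,0,0,0,0,0],[0,0,0,0,0,0,0],[0,0,0,0,0,0,0],[0,0,0,0,0,0,0],[0,0,0,0,0,0,0],[0,0,0,0,0,0,0],[0,0,0,0,0,0,0],[0,0,0,0,0,0,0]]]'
```

```text
time_s: 47.15
tcp_pos: [581.5, -248.9, 31.5]
eef_rot: [0.694, 0.72, 0.0, 0.001]
contact_force: [-6.6, 2.1, 21.8]
width: 0.001
time_s: 47.98
tcp_pos: [581.5, -248.9, 31.5]
eef_rot: [0.694, 0.72, 0.0, 0.001]
contact_force: [-6.8, 2.0, 22.3]
width: -0.002
```

The force rose to 22 N at 31.5 mm, so the paddle is against its stop, and I held it there for over 1.6 s. Now I'll let it up, back off and check.

```bash
python3 -m pendant '[[[0,0,0,-0.1,0,0,0],[0,0,0,-0.2,0,0,0],[0,0,0,-0.35,0,0,0],[0,0,0,-0.4,0,0,0],[0,0,0,-0.4,0,0,0],[0,0,0,-0.4,0,0,0],[0,0.35,0,-0.1,0,0,0],[0,0.35,0,0,0,0,0],[0,0.35,0,0,0,0,0],[0,0.35,0,0,0,0,0]]]'
python3 -m pendant '[[[0,0,0,0,0,0,0],[0,0,0,0,0,0,0],[0,0,0,0,0,0,0],[0,0,0,0,0,0,0]]]'
python3 - <<'E'
from h import *
rows((581,-110,200),2)
i=bot.read_camera("scene"); cv2.imwrite("pics/end.png",i[:,:,::-1]); a=cv2.imread("pics/scene0.png").astype(int); b=cv2.imread("pics/end.png").astype(int)
f4=cv2.imread("pics/f2s.png").astype(int)
for n,(x0,y0,x1,y1) in dict(paddle=(378,232,442,290),tape=(268,190,306,222),timer=(390,300,428,334),marker=(460,275,526,305),cap=(195,155,232,182),feeder=(185,155,260,235)).items():
    print(n,"mean diff to start",np.abs(a-b)[y0:y1,x0:x1].mean().round(2))
print(rec("scene","cap_knob"),rec("scene","puck_1_center"))
E
```

```text
time_s: 48.82
tcp_pos: [576.0, -107.0, 225.6]
eef_rot: [0.694, 0.72, 0.001, 0.0]
contact_force: [0.9, -0.4, 0.6]
width: -0.002
time_s: 49.15
tcp_pos: [576.1, -109.8, 225.0]
eef_rot: [0.695, 0.719, -0.0, 0.0]
contact_force: [-0.1, -0.3, 0.6]
width: -0.002
t 49.15 tcp [ 576.1 -109.8  225. ] w -0.002 F [-0.1 -0.3  0.6] shift [-0.004  0.049  0.25 ]
 jaw axis deg 2.0 x axis deg 92.0 tilt z [ 0.    -0.001 -1.   ]
 rz total (units) -0.0 deg 0.0
paddle mean diff to start 8.57
tape mean diff to start 7.38
timer mean diff to start 7.98
marker mean diff to start 7.41
cap mean diff to start 9.82
feeder mean diff to start 14.95
[(214.016, 166.608, 0.98)] [(264.384, 268.08, 0.94), (233.024, 303.59999999999997, 0.77), (474.88, 308.88, 0.59), (213.69599999999997, 195.984, 0.4)]
```

```bash
python3 -c "
from plant import bot
print(bot.close_job())"
```

```text
the job is handed in; nothing more can be done
None
```

I finished the whole sequence and handed the job in at about 49 s of the 208 s allowed. The hand-in gave no verdict.

**What I did:** I laid the cap in the white tray and loaded all four black pucks I found. The orange, purple and yellow look-alikes stayed where they were. I then put the cap back on the rods and released it. Last, I pressed the paddle against its stop (TCP at 31.5 mm, about 22 N), held it there for over 1.6 s and let it up.

**Last checks:**
- **Pucks:** Close wrist pictures after each puck showed it flat with both catches closed over it. After the fourth puck, no black puck was left on the table. I could not check the fit again after that, because the cap covers the feeder.
- **Cap:** It looked level and centred on the rods in the wrist, scene and side views. In the final scene picture it was detected within about 2 px of where it started.
- **Paddle and bystanders:** I compared the final scene picture with the first one. The paddle, tape, timer and marker regions differed by an average of 7.4 to 8.6 grey levels, which I took as camera noise, so the paddle is back up and nothing else moved.
- **Disagreements:** The fourth puck met a brief 20 N when passing the catches, against 2 to 6 N for the others. It then seated with a normal force, and the picture showed it caught. I expected 0.59 for a 50 mm puck, but the gripper opening read about 0.55 on every grasp.

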